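Clamp a filter module in the crank vise

TASK

Stand the aluminium filter module, brass sockets up, on the bed of the blue vise between its jaws, broad faces towards the jaws and no part of its width sticking out past their ends, and let go of it. Then turn the vise's orange-knobbed crank clockwise (seen from above) until the moving jaw holds the module tight against the fixed jaw, and let go. Do not disturb the other things on the bench.

Things in the scene. Friction and masses are not known exactly. Their poses are not given: they have to be found in the camera images.
- module: The workpiece: loose aluminium filter module, a block 30 (its x) x 60 (its y) x 90 mm tall (its z), about 0.3 kg, with two brass sockets (12 mm dia., 12 mm tall, 17 mm either side of the middle along y) on top. Origin: centre of its underside. It starts standing on the bench, sockets up. Its broad faces look along its x; either may face either jaw.
- vise: Blue vise bolted to the bench, 290 long (its x) x 100 mm wide (its y). Origin: centre of its underside. x is the clamping direction: fixed jaw at the -x end, crank head (76 mm tall, x = 57 to 142 mm) at the +x end. The steel bed between the jaws is 80 mm wide, 40 mm above the bench. Both jaws are 90 mm wide (centred on y = 0), their tops 81 mm above the bench.
- seat (a point): Point on the fixed jaw's face at bed height, on the vise's middle line; axes as the vise. The fixed jaw's face is the plane x = 0 here and the bed is z = 0; a clamped module stands with its origin at x = 15 mm, y about 0, z = 0.
- jaw: Moving jaw, 38 thick (along x), 90 wide, 41 mm tall. Origin: on its clamping face (which looks to the vise's -x), on the middle line, at bed height; axes as the vise. Its distance from seat along x is the present opening, 46 to 66 mm at the start. Self-locking: only the crank moves it.
- crank (a joint): Angle of the crank (rad), grows as it turns clockwise seen from above. Every full turn closes the jaw by 20 mm; at 0 the opening is 66 mm. It starts anywhere from 0 to 6.28 and stays where it is left. It turns with about 2 N at the knob and is blocked once the module is clamped (at about 11.3 rad).
- knob_top (a point): Top centre of the orange crank knob: an upright grip 24 mm in diameter, 55 mm tall, that spins freely on its pin, 50 mm from the crank's vertical axis. Its top is 160 mm above the bench, its lower end (the flat crank arm) 105 mm.
- crank_axis (a point): Point on the crank's vertical axis of rotation at the height of the knob's top.
- meter: Bystander: orange multimeter lying on the bench, 150 x 75 x 36 mm. Origin: centre of its underside.
- spool: Bystander: metal solder spool standing on the bench, 60 mm diameter, 46 mm tall. Origin: centre of its underside.
- driver: Bystander: orange-handled screwdriver lying on the bench, 180 mm long, along its x. Origin on its underside near the middle.
There are look-alikes about, which are no part of the job. Of the things that look like the module, take the one that is farthest to the robot's left at the start.

How it is judged (in metres and radians):
On the way, in this order (a step that is already met when the one before it is completed fails the run):
1. the module stands upright on the vise bed between the open jaws, sockets up, and has been let go (y of module in the frame of seat between -0.018 and 0.018 m and z of module in the frame of seat between -0.004 and 0.004 m and angle between module's own z axis and vertical below 0.08 rad and angle between the x axis of module and the x axis of vise, either way round below 0.12 rad and contact force between the fingers and module below 0.3 N and x of module in the frame of seat between 0.012 and 0.05 m and x of jaw in the frame of seat above 0.036 m), for 0.2 s.
2. the crank has brought the moving jaw onto the module and the module is gripped against the fixed jaw (y of module in the frame of seat between -0.018 and 0.018 m and z of module in the frame of seat between -0.004 and 0.004 m and angle between module's own z axis and vertical below 0.08 rad and angle between the x axis of module and the x axis of vise, either way round below 0.12 rad and contact force between jaw and module above 8 N and x of module in the frame of seat between 0.01 and 0.018 m), for 0.2 s.
At the end, for the whole second after the job is handed in: The module stands on the vise bed (within 4 mm), sockets up (0.08 rad), broad faces along the jaws (0.12 rad), its middle within 18 mm of the jaws' middle and 10 to 18 mm from the fixed jaw's face; the moving jaw presses on it with more than 8 N; all at rest (all of step 2 and linear speed of module below 0.02 m/s and velocity of joint crank below 0.1 rad/s); the robot touches nothing.
It fails at once if the multimeter is pushed more than 30 mm from its place (distance of meter from where it was at the start of the episode above 0.03 m).
It fails at once if the solder spool is pushed more than 30 mm from its place (distance of spool from where it was at the start of the episode above 0.03 m).
It fails at once if the screwdriver is pushed more than 30 mm from its place (distance of driver from where it was at the start of the episode above 0.03 m).
It also fails if it takes over 64 s, if anything falls off the work surface, if the arm or the gripper's body presses on something with over 40 N, if the wrist force passes 120 N, or if a joint passes its speed limit or range.

ROBOT

A 6-joint arm with a two-finger parallel gripper is mounted at the origin on the work surface. World frame = base frame: x ahead of the robot, y to its left, z up, the work surface at z = 0. Lengths are in m, angles in degrees, forces in N, time in s.
With the tool pointing down it reaches from about 0.4 to 0.825 m from the base axis. Payload 7 kg.
Tool frame: the origin (TCP) lies at the very end of the fingers, on their centre line; the grasp point (between the pads) lies hold_point_z behind it (hold_point_z is the distance from the TCP to the grasp point, in m); z points along the fingers, y is the direction in which the jaws open and shut (so a half turn about z gives the same grasp; the last joint's range is limited). The gripper opens to 88 mm and grips with 3 to 60 N. Pads are 19 mm wide; open, the fingers measure 130 mm over their backs; the gripper's body (78 mm by 193 mm) begins 47 mm behind the grasp point.
Start: joints at [-59.754, 20.546, 0.682, 0, -70.136, -16.507], TCP at [0.16, -0.656, 0.227] pointing down, gripper open.
Joint ranges: [-176.03, 176.03], [-82.01, 121.73], [-58.28, 71.71], [-173.87, 95.51], [-174.79, -0.11], [-173.66, 173.66]. Speed limits (degrees/s): [136.94, 136.94, 172.46, 180, 180, 180].

INTERFACE

Orientations are given as [roll, pitch, yaw] about the fixed x, y, z axes, in that order (R = Rz(yaw) Ry(pitch) Rx(roll)).
In Python, from plant import get_obs, snapshot, close_job, hold_point_z gives the robot as it stands. The module is installed in compiled form; this text tells all that it offers.
- The arm moves only by the tool jog_arm, never from a script. Its argument "commands" is a list of rows, each a list of 4 numbers: the shift along the world's x, y, z in mm, then the turn about the world's z in degrees. In form: [[x, y, z, turn], ...]. A call has exactly 10 rows; each row shifts and turns the commanded pose from where the row before left it; what a row does not reach is not made up. A row lasts 1/12 s, in which the tool goes at most 41.7 mm and 7.16 degrees, less where a joint would pass 70% of its speed; a pose out of reach is approached as far as the arm can. A call is refused whole if a number of a shift passes 41.7 or a number of a turn 7.16, either way. A call with a gripper value outside its range is refused whole. "fingers" is the finger opening in mm, from 0 to 87.6, set as the call begins (left out, the last holds). The fingers move at their own pace and stop on an object; the grip force is fixed at half the most. Time passes only in rows, so rows that do not move let the fingers close, or fill a call up. It gives the time, the measured TCP pose, the force and the opening at its end, in the units of the state.
- get_obs(): the state, without advancing time (a new reading comes with each control period).
- snapshot(name): name is "scene" or "side" or "wrist"; returns a dict with "image" (420x560x3 uint8, red, green, blue), "fov_y" (degrees; the focal length in pixels is half the picture's height over the tangent of half this angle, whatever the lens; pixels are square), "cx", "cy" (the principal point, pixels), "dist_coeffs" ([k1, k2, p1, p2, k3] as OpenCV has them; the pictures are not rectified), "rvec" (rotation vector, rad) and "tvec" (3), from world to camera coordinates, as OpenCV has them; the wrist camera has in their place "mount" (4x4, takes a point from camera to tool coordinates, whose origin is the TCP and whose axes are the flange's). Camera axes: x right, y down, z forward; pixel columns grow to the right and rows downward; lengths in m; the calibration is good to about 2 mm. A picture is of the moment at which its call begins: read the wrist's pose just before it. There is no depth.
- close_job(): hands the job in, once; it reports no verdict.
The state is a dict: "clock": time; "joint_pos": joint angles; "qvel": joint speeds; "tau": joint torques, N m; "tool_pos": TCP position; "orientation": TCP orientation; "force": force on the tool from outside, world axes, zero at the start; "moment": the same for the moment, N m; "opening": finger opening in m.
Only numpy, scipy, OpenCV 4.12 (cv2) and the standard library are available. Lean on these libraries where they do the work, as an engineer would, in place of code of your own. Each camera call takes 0.05 s, during which the arm holds its last target.

## Working session

There is one attempt and no reset: what is moved stays moved. The work goes in short steps, Python scripts to look and compute and a tool call to move; the robot and the scene stay as the last step left them, time stands still between calls to the robot, and variables do not carry over. Pictures are saved under pics/ and viewed, and the job is handed in when it is done.

Besides the shell and the picture viewer there is one more tool, called after "Call:" as name([rows], argument=value, ...), one row to a line, values as JSON. jog_arm: Moves the arm, as the interface text tells. Its arguments: {"type":"object","properties":{"commands":{"type":"array","items":{"type":"array","items":{"type":"number"}}},"fingers":{"type":"number"}},"required":["commands"]}

```bash
mkdir -p pics
cat > h.py <<'E'
import numpy as np, cv2
from plant import get_obs, snapshot, close_job, hold_point_z
def K(s):
    f=s['image'].shape[0]/2/np.tan(np.radians(s['fov_y'])/2)
    return np.array([[f,0,s['cx']],[0,f,s['cy']],[0,0,1.]])
def Rrpy(o):
    r,p,y=np.radians(o)
    c,s=np.cos,np.sin
    return np.array([[c(y),-s(y),0],[s(y),c(y),0],[0,0,1]])@np.array([[c(p),0,s(p)],[0,1,0],[-s(p),0,c(p)]])@np.array([[1,0,0],[0,c(r),-s(r)],[0,s(r),c(r)]])
def pose(s,o=None):
    "world->camera R,t"
    if 'rvec' in s:
        return cv2.Rodrigues(np.array(s['rvec'],float))[0],np.array(s['tvec'],float).ravel()
    T=np.eye(4);T[:3,:3]=Rrpy(o['orientation']);T[:3,3]=o['tool_pos']
    T=np.linalg.inv(T@np.array(s['mount']));return T[:3,:3],T[:3,3]
def proj(s,P,o=None):
    R,t=pose(s,o)
    return cv2.projectPoints(np.atleast_2d(np.array(P,float)),cv2.Rodrigues(R)[0],t,K(s),np.array(s['dist_coeffs'],float))[0].reshape(-1,2)
def topl(s,uv,z,o=None):
    R,t=pose(s,o)
    n=cv2.undistortPoints(np.array(uv,float).reshape(-1,1,2),K(s),np.array(s['dist_coeffs'],float)).reshape(-1,2)
    d=np.c_[n,np.ones(len(n))]@R; c=-R.T@t
    return c+d*((z-c[2])/d[:,2])[:,None]
def save(n,im): cv2.imwrite('pics/'+n+'.png',cv2.cvtColor(im,cv2.COLOR_RGB2BGR))
def crop(n,im,x0,y0,x1,y1,k): save(n,cv2.resize(im[y0:y1,x0:x1],None,fx=k,fy=k,interpolation=cv2.INTER_CUBIC))
E
python3 - <<'E'
from h import *
import pickle
o=get_obs();print(o,hold_point_z)
for n in['scene','side','wrist']:
    o=get_obs();s=snapshot(n);save(n+'0',s['image']);pickle.dump((s,o),open(n+'0.pkl','wb'))
    print(n,{k:v for k,v in s.items() if k!='image'})
    R,t=pose(s,o);print('cam at',-R.T@t)
E
```

```text
{'clock': 0.0, 'joint_pos': array([-5.97524170e+01,  2.05943995e+01,  6.33780560e-01, -2.00055047e-02,
       -7.01347675e+01, -1.65060019e+01]), 'qvel': array([-0.01025206,  0.01460752, -0.06067587, -0.01769196, -0.03232497,
        0.00793555]), 'tau': array([ 7.42756620e-04, -5.82722390e+01,  2.93063951e+01,  6.99760839e+00,
        6.91613270e-03, -1.00749439e-04]), 'tool_pos': array([ 0.16019216, -0.65522003,  0.22558963]), 'orientation': array([ 1.79903201e+02, -9.07230050e-03, -1.66265225e+02]), 'force': array([-0.10659505,  0.70061609,  0.21353201]), 'moment': array([-0.01017969,  0.01263078,  0.00204366]), 'opening': 0.08757888443248954} 0.0188
scene {'fov_y': 43.64366107014092, 'cx': 280.4339741955864, 'cy': 215.7101719718433, 'dist_coeffs': array([0.00968067, 0.        , 0.        , 0.        , 0.        ]), 'rvec': array([ 1.51073443,  2.11455698, -0.78802836]), 'tvec': array([ 0.22729115, -0.3028602 ,  1.83289698])}
cam at [1.44197906 0.22965397 1.17083404]
side {'fov_y': 46.3027357873125, 'cx': 271.0689943785028, 'cy': 212.0482788431518, 'dist_coeffs': array([-0.10003932,  0.        ,  0.        ,  0.        ,  0.        ]), 'rvec': array([ 0.57031643, -2.57507258,  1.32303045]), 'tvec': array([0.46814732, 0.2577923 , 1.24901193])}
cam at [0.06790409 0.98311955 0.93515484]
wrist {'fov_y': 63.96182523182565, 'cx': 276.9783992916672, 'cy': 210.2593186163799, 'dist_coeffs': array([-0.03448073,  0.        ,  0.        ,  0.        ,  0.        ]), 'mount': array([[ 8.90593745e-04, -9.62936936e-01, -2.69725164e-01,
         7.27274184e-02],
       [ 9.99999599e-01,  8.30833262e-04,  3.35724522e-04,
         2.65964805e-07],
       [-9.91849045e-05, -2.69725355e-01,  9.62937289e-01,
        -1.59033161e-01],
       [ 0.00000000e+00,  0.00000000e+00,  0.00000000e+00,
         1.00000000e+00]])}
cam at [ 0.08963435 -0.67276098  0.38476854]
```

View pics/scene0.png

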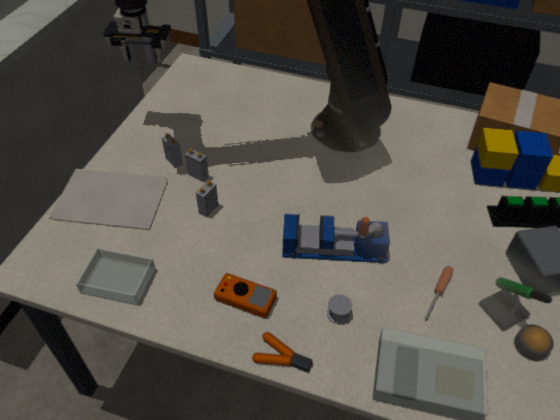

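View pics/side0.png

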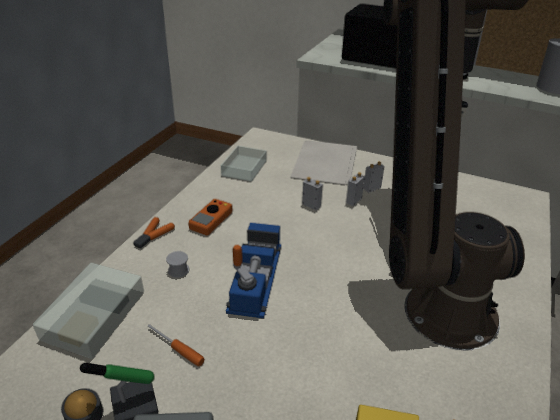

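View pics/wrist0.png

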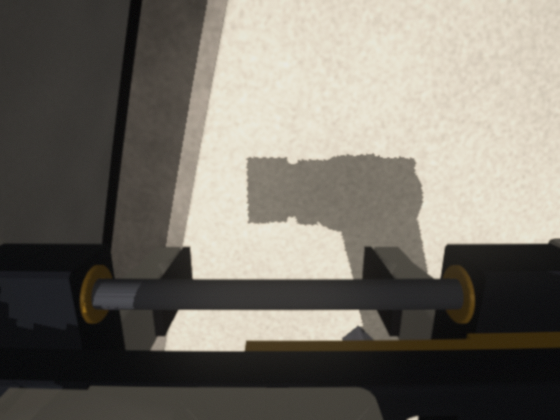

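The scene view shows three module-like blocks at about (172,150), (197,164) and (207,199), and the vise at (335,238). I'll enlarge the crops and work out which block is farthest left (+y).

Run:
```python
from h import *
import pickle
s,o=pickle.load(open('scene0.pkl','rb'));crop('c_mod',s['image'],150,120,240,230,6);crop('c_vise',s['image'],270,200,400,275,6)
print(topl(s,[(172,167),(197,180),(207,214),(340,250)],0))
s,o=pickle.load(open('side0.pkl','rb'));crop('s_mod',s['image'],290,145,400,225,7);crop('s_vise',s['image'],215,215,295,325,5)
print(topl(s,[(313,209),(355,206),(373,192),(255,300)],0))
```

```text
[[ 0.37483273 -0.48303693  0.        ]
 [ 0.40245229 -0.38226518  0.        ]
 [ 0.52372795 -0.29417775  0.        ]
 [ 0.5245721   0.114195    0.        ]]
[[ 4.90808313e-01 -2.75863746e-01 -1.11022302e-16]
 [ 3.69874272e-01 -3.52199318e-01  1.11022302e-16]
 [ 3.37606685e-01 -4.61640020e-01  0.00000000e+00]
 [ 4.81105442e-01  1.75223279e-01  0.00000000e+00]]
```

View pics/c_mod.png

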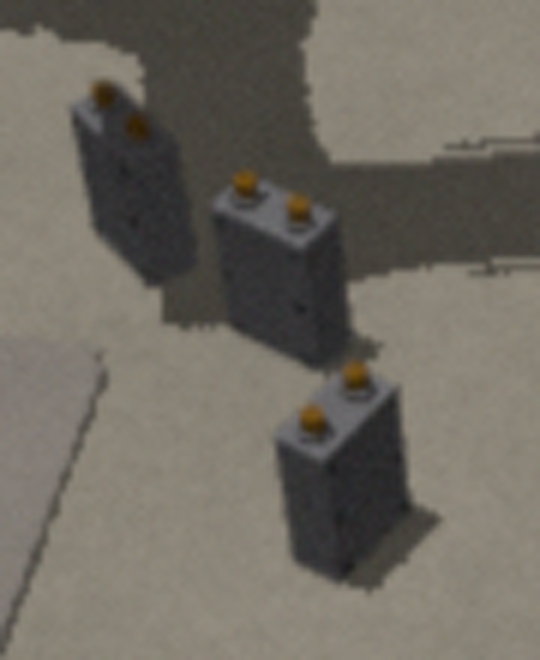

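View pics/c_vise.png

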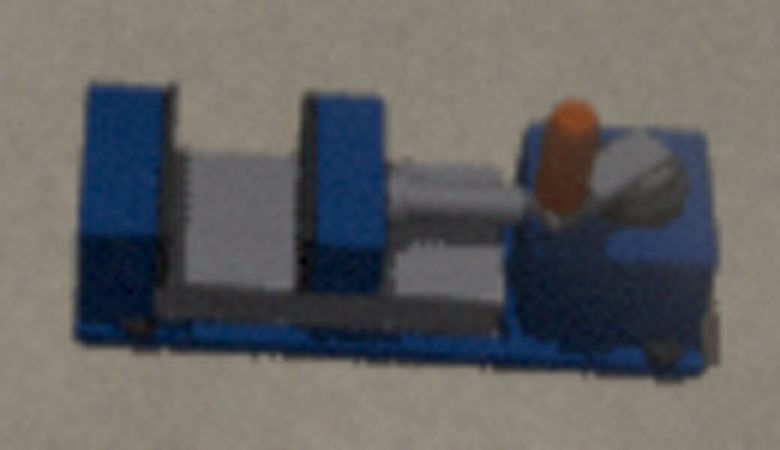

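View pics/s_mod.png

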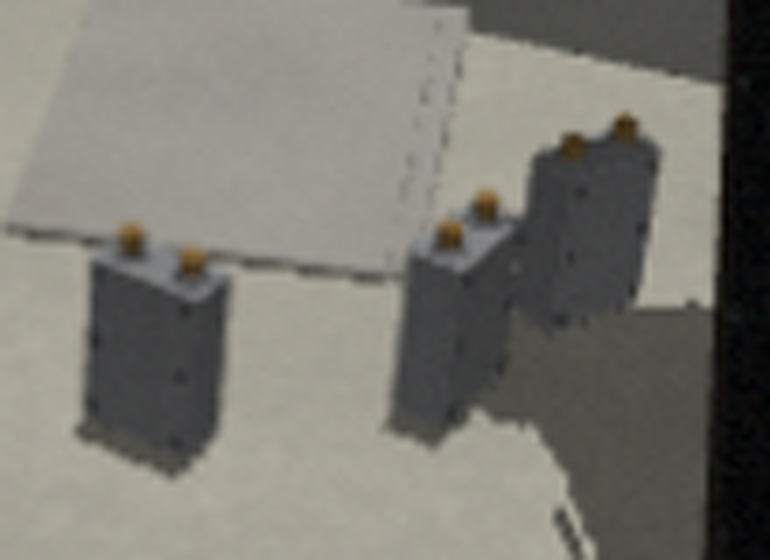

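View pics/s_vise.png

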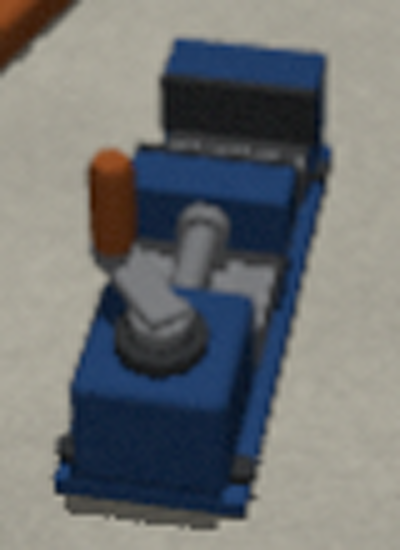

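```bash
cat > fit.py <<'E'
from h import *
import pickle
from scipy.optimize import least_squares
S,_=pickle.load(open('scene0.pkl','rb'));D,_=pickle.load(open('side0.pkl','rb'))
def Rz(a): return np.array([[np.cos(a),-np.sin(a),0],[np.sin(a),np.cos(a),0],[0,0,1]])
sc=lambda a,x,y,k:np.array(a,float)/k+[x,y]
# module
a=.015;b=.03
ms=[((-0,-.017,.102),(313,410)),((0,.017,.102),(357,366)),]
def f(p,ret=0):
    T=lambda P:np.array(P)@Rz(p[2]).T+[p[0],p[1],0]
    r=[]
    # scene
    M=[(0,-.017,.102),(0,.017,.102),(a,-b,.09),(-a,-b,.09),(a,b,.09),(a,-b,0),(-a,-b,0),(a,b,0)]
    U=[(313,410),(357,366),(325,462),(275,435),(400,387),(345,582),(293,560),(410,507)]
    r.append(proj(S,T(M))-sc(U,150,120,6))
    M=[(0,-.017,.102),(0,.017,.102),(a,b,.09),(a,-b,.09),(-a,b,.09)]
    U=[(132,228),(193,252),(195,300),(92,257),(230,278)]
    r.append(proj(D,T(M))-sc(U,290,145,7))
    return r if ret else np.concatenate(r).ravel()
for y0 in(0,.8,1.6,2.4,-.8,-1.6):
    q=least_squares(f,[.5,-.28,y0]);print('mod',q.x[:2],np.degrees(q.x[2]),q.cost)
def g(p,ret=0):
    T=lambda P:np.array(P)@Rz(p[2]).T+[p[0],p[1],0]
    sx,op,ft=p[3:6];j=sx+op;B=sx-ft
    M=[(B,.045,.081),(sx,.045,.081),(sx,-.045,.081),(B,-.045,.081),(j,.045,.081),(j+.038,.045,.081),(j+.038,-.045,.081),(j,-.045,.081),(-.145,-.05,0),(.145,-.05,0)]
    U=[(92,85),(172,85),(157,237),(80,237),(307,95),(383,97),(383,243),(312,243),(78,345),(700,375)]
    r=[proj(S,T(M))-sc(U,270,200,6)]
    M=[(.145,-.05,0),(.145,.05,0),(B,-.045,.081),(B,.045,.081),(sx,-.045,.081),(sx,.045,.081),(j,-.045,.081),(j,.045,.081),(j+.038,-.045,.081),(j+.038,.045,.081)]
    U=[(55,490),(245,515),(175,40),(325,57),(163,78),(325,92),(140,150),(297,165),(133,185),(293,203)]
    r.append(proj(D,T(M))-sc(U,215,215,5))
    return r if ret else np.concatenate(r).ravel()
q=least_squares(g,[.5,.1,1.5,-.1,.055,.04]);v=q.x
print('vise',v[:2],np.degrees(v[2]),v[3:],q.cost);print([np.round(r,1).tolist() for r in g(v,1)])
print('seat',Rz(v[2])@[v[3],0,0]+[v[0],v[1],0])
k=least_squares(lambda P:np.r_[(proj(S,P)-sc([(575,110)],270,200,6))[0],(proj(D,P)-sc([(112,157)],215,215,5))[0]],[.5,.15,.16])
print('knob',k.x,k.cost,'vise frame',Rz(v[2]).T@(k.x-[v[0],v[1],0]))
for z in(.15,.16):print(topl(S,sc([(575,110)],270,200,6),z),topl(D,sc([(112,157)],215,215,5),z))
E
python3 fit.py
```

```text
mod [ 0.50348614 -0.29574026] 76.35844206896117 3.3866922337723597
mod [ 0.50348614 -0.29574026] 76.35844301375279 3.386692233772098
mod [ 0.50348614 -0.29574026] 76.3584531478512 3.38669223378191
mod [ 0.50348614 -0.29574026] 76.35845103266283 3.3866922337780747
mod [ 0.50348614 -0.29574026] 76.3584330863003 3.3866922337847334
mod [ 0.50348614 -0.29574026] 76.35844287383759 3.3866922337721497
vise [0.51694039 0.09544672] 105.45109421767116 [-0.10580275  0.06314868  0.03517975] 19.839371541367537
[[[0.7, -1.2], [-0.1, -0.6], [1.4, -0.8], [1.0, -1.5], [0.1, -1.1], [1.2, -0.8], [1.6, 0.2], [-0.8, -0.6], [-0.7, 0.2], [0.3, 0.7]], [[0.2, 0.3], [1.0, 0.4], [-0.4, -1.3], [0.3, -1.5], [-0.4, -1.6], [-1.5, -1.1], [-0.4, -2.1], [0.6, -1.6], [-2.0, -0.3], [-0.8, -0.1]]]
seat [ 0.54512791 -0.00653213  0.        ]
knob [0.52982071 0.16805153 0.16046657] 0.15734567560639748 vise frame [ 0.06654922 -0.03175787  0.16046657]
[[0.51940174 0.16662923 0.15      ]] [[0.53625264 0.15823876 0.15      ]]
[[0.52843923 0.16724661 0.16      ]] [[0.5302876  0.16874472 0.16      ]]
```

The target is the block at scene (207,199) / side (313,195). It is at y≈-0.30, while the others are at about -0.38 and -0.48, and the crop confirms two brass sockets on top. I'm moving in for a wrist view.

Call:
jog_arm([
  [20, 17, 4, -1.4],
  [20, 17, 4, -1.4],
  [20, 17, 4, -1.4],
  [20, 17, 4, -1.4],
  [20, 17, 4, -1.4],
  [20, 17, 4, -1.4],
  [20, 17, 4, -1.4],
  [20, 17, 4, -1.4],
  [20, 17, 4, -1.4],
  [20, 17, 4, -1.4],
])

```text
clock: 0.98
tool_pos: [0.3611, -0.4845, 0.2666]
orientation: [180.0, -0.0, 179.7]
force: [-0.5, 0.6, -0.4]
opening: 0.0876
```

Call:
jog_arm([
  [23, 19, 0, -1.5],
  [23, 19, 0, -1.5],
  [23, 19, 0, -1.5],
  [23, 19, 0, -1.5],
  [23, 19, 0, -1.5],
  [23, 19, 0, -1.5],
  [23, 19, 0, -1.5],
  [23, 19, 0, -1.5],
  [23, 0, 0, -1.5],
  [0, 0, 0, 0],
])

```text
clock: 1.82
tool_pos: [0.5705, -0.3322, 0.2654]
orientation: [-180.0, -0.0, 166.3]
force: [0.4, -0.4, -0.9]
opening: 0.0875
```

Run:
```python
from h import *
import pickle
o=get_obs();s=snapshot('wrist');save('w1',s['image']);pickle.dump((s,o),open('w1.pkl','wb'));print(o['tool_pos'],o['orientation'],o['clock'])
a,b=.015,.03;y=np.radians(76.36)
R=np.array([[np.cos(y),-np.sin(y),0],[np.sin(y),np.cos(y),0],[0,0,1]])
print(proj(s,np.array([(0,-.017,.102),(0,.017,.102),(a,-b,.09),(-a,-b,.09),(a,b,.09),(-a,b,.09)])@R.T+[.5035,-.2957,0],o))
```

```text
[ 0.570501   -0.33217807  0.26537829] [-1.79999307e+02 -3.35783247e-02  1.66314814e+02] 1.8167
[[297.88954327 134.07572065]
 [298.47111933  96.0936953 ]
 [312.20959869 146.98813292]
 [281.6758668  146.96092457]
 [313.88668109  82.38236976]
 [281.90537399  82.32635707]]
```

View pics/w1.png

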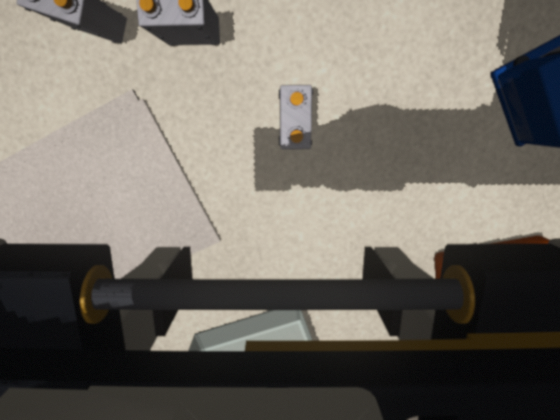

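The wrist view shows the module's top at (280–312, 85–149), within 2 px of the fit. I'll refine it and then check the grip move.

Run:
```python
from h import *
import pickle
s,o=pickle.load(open('w1.pkl','rb'))
crop('w1c',s['image'],260,70,330,165,6)
```

```text
(no output)
```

View pics/w1c.png

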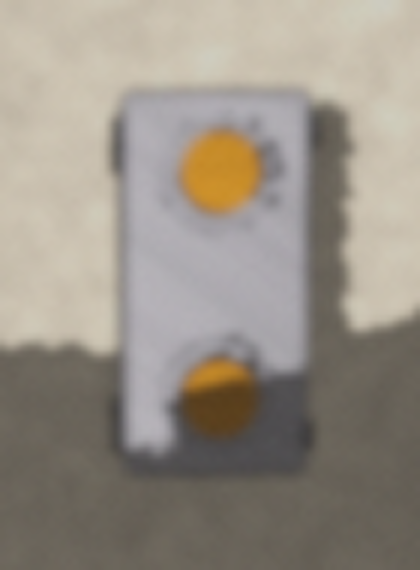

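Run:
```python
from h import *
import pickle
s,o=pickle.load(open('w1.pkl','rb'))
p=topl(s,[(296.8,98.7),(296.7,136.3)],.102,o);c=topl(s,np.array([(123,90),(308,92),(304,470),(127,470)])/6+[260,70],.09,o)
d=p[0]-p[1];print(p.mean(0),np.hypot(*d[:2]),np.degrees(np.arctan2(d[1],d[0]))-90)
print(c.mean(0),np.linalg.norm(c[0]-c[1]),np.linalg.norm(c[0]-c[3]))
print('move',p.mean(0)-o['tool_pos'],(p.mean(0)+c.mean(0))/2)
```

```text
[ 0.50529911 -0.2974628   0.102     ] 0.033771513718510504 77.05072965712733
[ 0.50502945 -0.29751731  0.09      ] 0.02898127763461204 0.05895957633079562
move [-0.06520189  0.03471527 -0.16337829] [ 0.50516428 -0.29749006  0.096     ]
```

Call:
jog_arm([
  [-13, 7, -10, 0],
  [-13, 7, -10, 0],
  [-13, 7, -10, 0],
  [-13, 7, -10, 0],
  [-13.3, 6.7, -10, 0.3],
  [0, 0, -35, 0],
  [0, 0, -35, 0],
  [0, 0, -35, 0],
  [0, 0, -35, 0],
  [0, 0, -19, 0],
])

```text
clock: 2.7
tool_pos: [0.4989, -0.2987, 0.054]
orientation: [180.0, -0.2, 166.5]
force: [-0.6, 0.4, 0.3]
opening: 0.0874
```

Run:
```python
from h import *
s=snapshot('side');crop('sd2',s['image'],260,120,420,240,5)
s=snapshot('scene');crop('sc2',s['image'],140,90,260,230,5)
```

```text
(no output)
```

View pics/sd2.png

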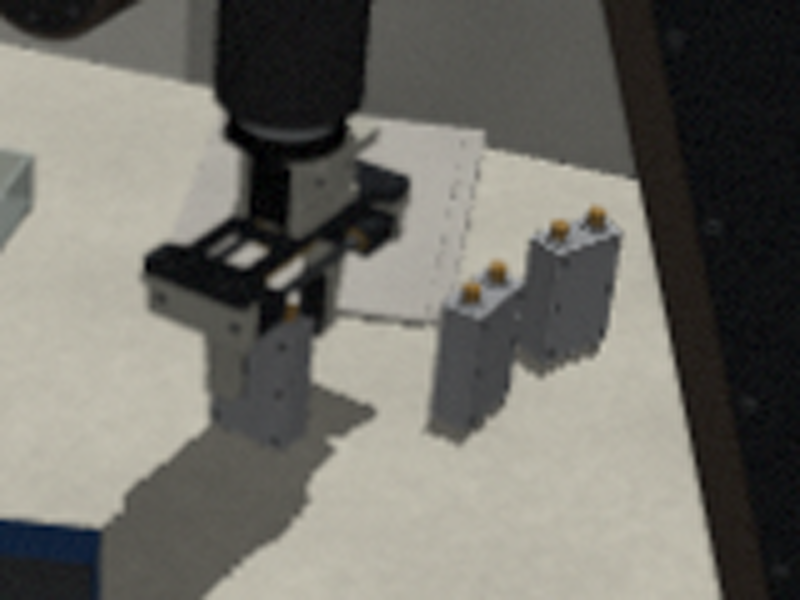

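View pics/sc2.png

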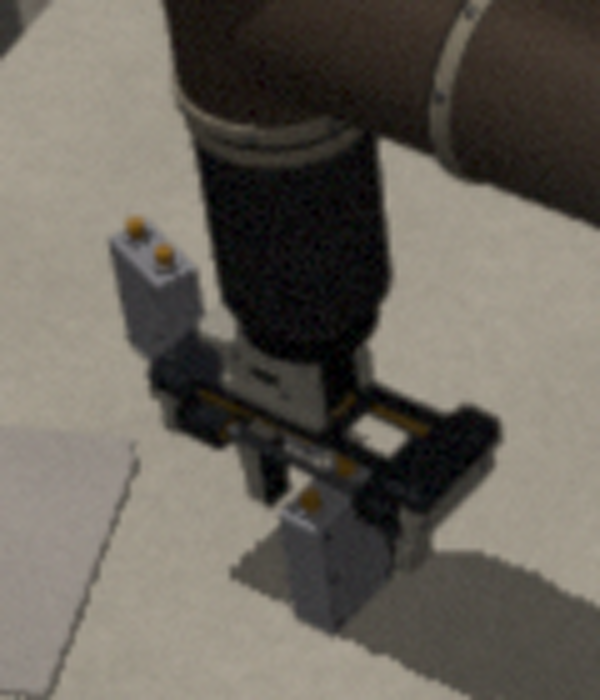

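The fingers straddle the module without contact, and the look-alikes are clear. Next I check the settled pose.

```bash
python3 -c "
from h import *
o=get_obs();print(o['tool_pos'],o['orientation'],o['joint_pos'])"
```

```text
[ 0.49845951 -0.29857434  0.05403221] [179.97749921  -0.41453765 166.48107583] [-1.16714030e+01  2.16213033e+01 -2.30430470e+01 -5.00543415e-02
 -4.57492574e+01 -9.18125452e+01]
```

Call:
jog_arm([
  [3, 0.5, 0, 0],
  [3.5, 0.5, 0, 0],
  [0, 0, 0, 0],
  [0, 0, 0, 0],
  [0, 0, 0, 0],
  [0, 0, 0, 0],
  [0, 0, 0, 0],
  [0, 0, 0, 0],
  [0, 0, 0, 0],
  [0, 0, 0, 0],
])

```text
clock: 3.63
tool_pos: [0.5085, -0.298, 0.0576]
orientation: [-180.0, -0.0, 166.5]
force: [0.4, 0.6, -0.6]
opening: 0.0875
```

Call:
jog_arm([
  [0, 0, 0, 0],
  [0, 0, 0, 0],
  [0, 0, 0, 0],
  [0, 0, 0, 0],
  [0, 0, 0, 0],
  [0, 0, 0, 0],
  [0, 0, 0, 0],
  [0, 0, 0, 0],
  [0, 0, 0, 0],
  [0, 0, 0, 0],
], fingers=20)

```text
clock: 4.47
tool_pos: [0.5085, -0.298, 0.0576]
orientation: [-180.0, 0.0, 166.5]
force: [-0.2, 0.2, -0.5]
opening: 0.03
```

Call:
jog_arm([
  [0, 0, 15, 0],
  [0, 0, 30, 0],
  [0, 0, 35, 0],
  [0, 0, 35, 0],
  [6, 10, 30, 1],
  [6, 20, 30, 2],
  [6, 25, 25, 2],
  [6, 25, 20, 2],
  [6, 25, 10, 2],
  [6, 25, 5, 2],
])

```text
clock: 5.3
tool_pos: [0.5447, -0.1668, 0.2941]
orientation: [180.0, 0.1, 177.6]
force: [0.2, 0.0, -4.1]
opening: 0.0301
```

Call:
jog_arm([
  [8, 30, 0, 2],
  [8, 30, 0, 2],
  [8, 30, 0, 2],
  [8, 30, 0, 2],
  [8, 30, 0, 2],
  [8, 30, 0, 2],
  [8, 30, 0, 2],
  [2, 30, 0, 2],
  [0, 8, 0, 2],
  [0, 0, 0, 0],
])

```text
clock: 6.13
tool_pos: [0.6019, 0.0824, 0.2911]
orientation: [180.0, -0.1, -164.2]
force: [-0.3, -0.7, -4.6]
opening: 0.0299
```

Call:
jog_arm([
  [0, 0, 0, 0],
  [0, 0, 0, 0],
  [0, 0, 0, 0],
  [0, 0, 0, 0],
  [0, 0, 0, 0],
  [0, 0, 0, 0],
  [0, 0, 0, 0],
  [0, 0, 0, 0],
  [0, 0, 0, 0],
  [0, 0, 0, 0],
])

```text
clock: 6.97
tool_pos: [0.6025, 0.08, 0.2926]
orientation: [-180.0, 0.0, -164.5]
force: [-0.3, -0.3, -4.4]
opening: 0.0297
```

Run:
```python
from h import *
import pickle
o=get_obs();s=snapshot('wrist');save('w3',cv2.resize(s['image'],None,fx=1.42,fy=1.42,interpolation=cv2.INTER_CUBIC));pickle.dump((s,o),open('w3.pkl','wb'));print(o['tool_pos'],o['orientation'],o['clock'])
```

```text
[0.60249967 0.08002114 0.29256704] [-1.79999687e+02  7.14820206e-04 -1.64460093e+02] 6.9667
```

View pics/w3.png

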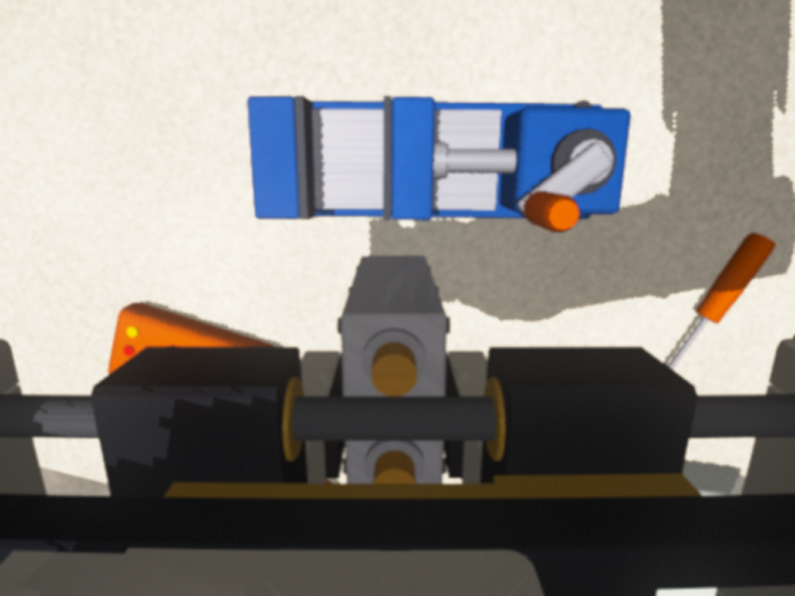

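Run:
```python
from h import *
import pickle
s,o=pickle.load(open('w3.pkl','rb'))
crop('w3a',s['image'],165,55,325,165,5);crop('w3b',s['image'],340,60,460,170,6)
```

```text
(no output)
```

View pics/w3a.png

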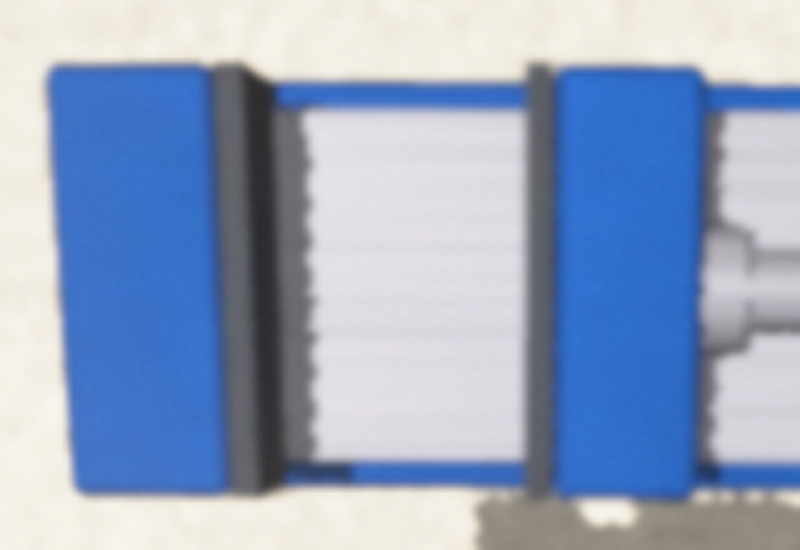

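View pics/w3b.png

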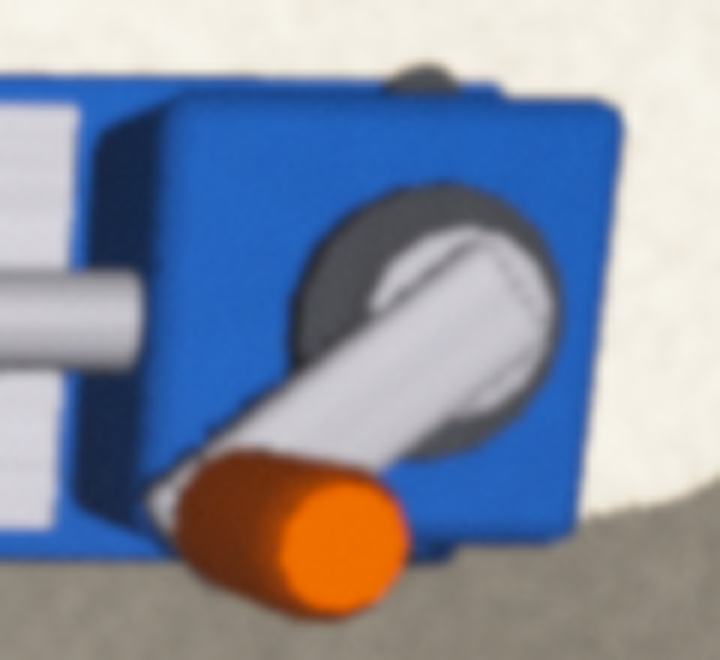

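Run:
```python
from h import *
import pickle
s,o=pickle.load(open('w3.pkl','rb'))
q=lambda L,x,y,k,z:topl(s,np.array(L,float)/k+[x,y],z,o)
c=q([(245,65),(257,493),(527,65),(528,497),(702,68),(693,495),(50,66),(77,493)],165,55,5,.081)
print(np.round(c,4))
for i in(0,2,4,6):
    d=c[i]-c[i+1];print('w',np.hypot(*d[:2]),'yaw',np.degrees(np.arctan2(d[1],d[0]))-90)
k=q([(345,547)],340,60,6,.16)[0];hd=q([(165,100),(625,100),(580,540),(143,535)],340,60,6,.076);ax=q([(475,320)],340,60,6,.1)
seat=(c[0]+c[1])/2;jaw=(c[2]+c[3])/2
for lo in [(c[2:4].mean(0)-c[0:2].mean(0)),(c[4:6].mean(0)-c[0:2].mean(0)),hd[1:3].mean(0)-hd[[0,3]].mean(0),hd.mean(0)-seat]:
    print('dirx',np.degrees(np.arctan2(lo[1],lo[0])),np.linalg.norm(lo[:2]))
print('seat',seat,'knob',k,'head',hd.mean(0))
y=np.radians(105.45);X=np.array([np.cos(y),np.sin(y)]);Y=np.array([-X[1],X[0]])
for n,p in(('jaw',jaw),('knob',k),('head',hd.mean(0)),('boss',ax[0])):print(n,(p-seat)[:2]@X,(p-seat)[:2]@Y)
print('off',o['tool_pos'])
```

```text
[[ 0.5033 -0.0149  0.081 ]
 [ 0.5882  0.0073  0.081 ]
 [ 0.4878  0.0411  0.081 ]
 [ 0.5731  0.0647  0.081 ]
 [ 0.4787  0.076   0.081 ]
 [ 0.563   0.0994  0.081 ]
 [ 0.514  -0.0538  0.081 ]
 [ 0.5987 -0.0309  0.081 ]]
w 0.08775116817529734 yaw -255.3644803155333
w 0.08851104310915903 yaw -254.54669697340137
w 0.08751646348311276 yaw -254.49198170607434
w 0.08771739064718802 yaw -254.85479979570306
dirx 105.05115206898776 0.05872688487454925
dirx 105.22632986617225 0.09479805372595101
dirx 105.6954172975513 0.08166707260864123
dirx 105.14452939561026 0.20210988160312987
seat [ 0.5457298  -0.00381711  0.081     ] knob [0.53215802 0.1684462  0.16      ] head [0.49292762 0.19127347 0.076     ]
jaw 0.05872546197370379 -0.00040880685369972365
knob 0.1696537746511077 -0.03280915390461392
head 0.2021070091688114 -0.0010775372240228681
boss 0.20966967294854735 -0.00047529517286750274
off [0.60249967 0.08002114 0.29256704]
```

Call:
jog_arm([
  [-7, -7, -5, 0],
  [-8, -8, -10, 0],
  [-9, -9, -15, 0],
  [-9, -9, -15, 0],
  [-9, -9, -15, 0],
  [-9, -9, -20, 0],
  [-9, -9, -20, 0],
  [0, 0, -20, 0],
  [0, 0, 0, 0],
  [0, 0, 0, 0],
])

```text
clock: 7.85
tool_pos: [0.5423, 0.0198, 0.1724]
orientation: [-180.0, -0.1, -164.5]
force: [0.2, 0.8, -2.7]
opening: 0.0299
```

Call:
jog_arm([
  [0, 0, 0, 0],
  [0, 0, 0, 0],
  [0, 0, 0, 0],
  [0, 0, 0, 0],
  [0, 0, 0, 0],
  [0, 0, 0, 0],
  [0, 0, 0, 0],
  [0, 0, 0, 0],
  [0, 0, 0, 0],
  [0, 0, 0, 0],
])

```text
clock: 8.68
tool_pos: [0.5425, 0.02, 0.1725]
orientation: [-180.0, -0.0, -164.5]
force: [0.8, 0.2, -4.4]
opening: 0.0297
```

```bash
cat > look.py <<'E'
from h import *
import pickle,sys
t=sys.argv[1]
o=get_obs();print(o['tool_pos'],o['orientation'],o['clock'],o['force'])
for n in sys.argv[2:]:
    o=get_obs();s=snapshot(n);pickle.dump((s,o),open(f'{n}_{t}.pkl','wb'))
    if n=='scene':crop('scene_'+t,s['image'],260,150,400,275,5)
    elif n=='side':crop('side_'+t,s['image'],195,170,315,325,4)
    else:save('wrist_'+t,s['image'])
E
python3 look.py 4 wrist side scene
```

```text
[0.54245314 0.01999036 0.17252306] [-1.79998238e+02 -8.12463649e-03 -1.64465318e+02] 8.6833 [ 0.76162047  0.1698869  -4.35258544]
```

View pics/wrist_4.png

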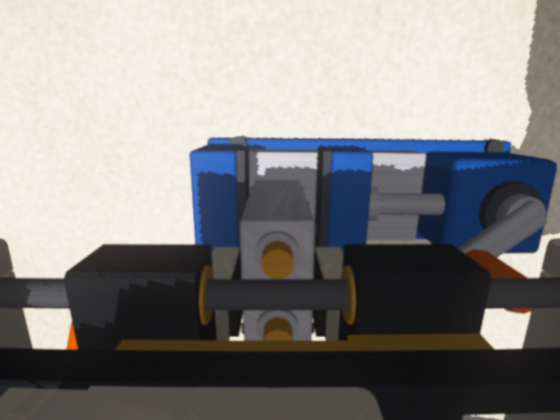

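View pics/side_4.png

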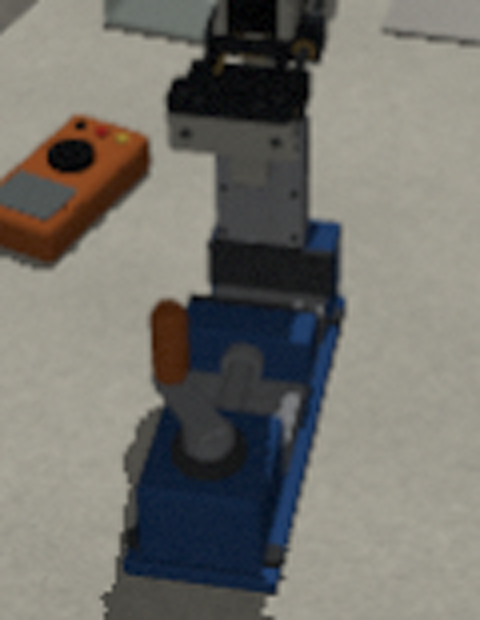

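View pics/scene_4.png

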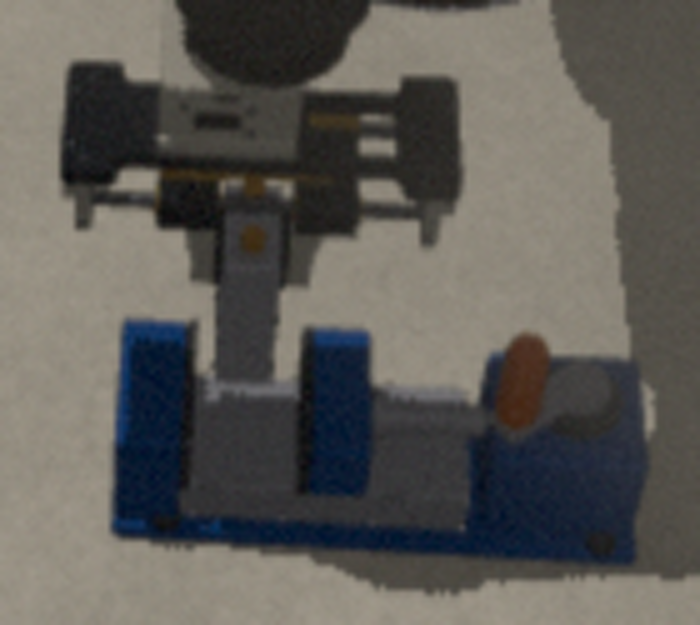

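The module hangs between the jaw faces, at x 245–315 in the wrist view with the faces at 248 and 318 below it, and it's aligned with the jaws. Lowering it now.

Call:
jog_arm([
  [0, 0, -10, 0],
  [0, 0, -12, 0],
  [0, 0, -12, 0],
  [0, 0, -12, 0],
  [0, 0, -10, 0],
  [0, 0, -7, 0],
  [0, 0, -4, 0],
  [0, 0, -2, 0],
  [0, 0, 0, 0],
  [0, 0, 0, 0],
])

```text
clock: 9.67
tool_pos: [0.5428, 0.0201, 0.1039]
orientation: [-180.0, 0.0, -164.5]
force: [-0.6, 0.4, -3.5]
opening: 0.0299
```

Call:
jog_arm([
  [0, 0, -1, 0],
  [0, 0, -1, 0],
  [0, 0, -1, 0],
  [0, 0, 0, 0],
  [0, 0, 0, 0],
  [0, 0, 0, 0],
  [0, 0, 0, 0],
  [0, 0, 0, 0],
  [0, 0, 0, 0],
  [0, 0, 0, 0],
])

```text
clock: 10.5
tool_pos: [0.5425, 0.02, 0.1006]
orientation: [-180.0, 0.0, -164.5]
force: [-0.4, -0.4, -4.3]
opening: 0.0295
```

```bash
python3 look.py 5 side scene wrist
```

```text
[0.54249883 0.02004026 0.10057706] [-1.79999387e+02  6.53209695e-04 -1.64457420e+02] 10.5 [-0.38776676 -0.36382807 -4.28016053]
```

View pics/side_5.png

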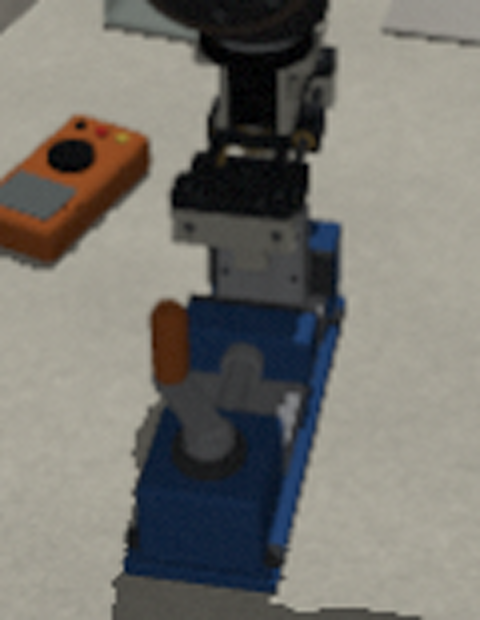

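View pics/scene_5.png

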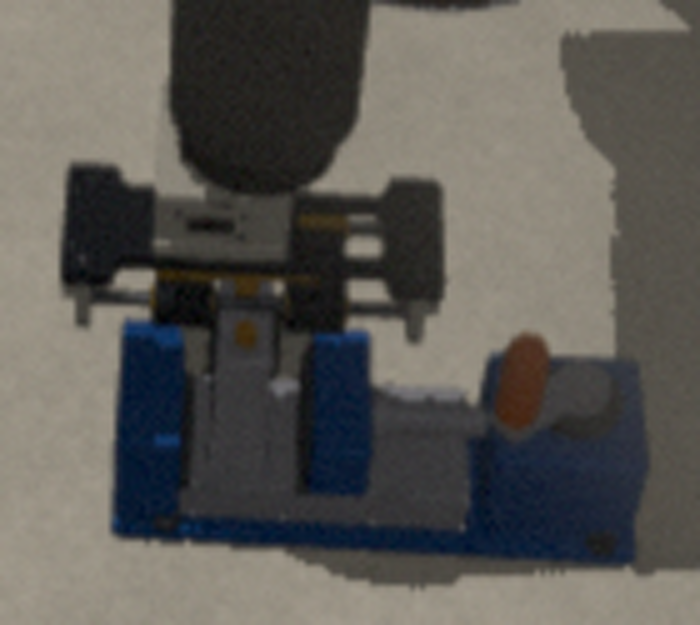

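Call:
jog_arm([
  [0, 0, -1, 0],
  [0, 0, -1, 0],
  [0, 0, 0, 0],
  [0, 0, 0, 0],
  [0, 0, 0, 0],
  [0, 0, 0, 0],
  [0, 0, 0, 0],
  [0, 0, 0, 0],
  [0, 0, 0, 0],
  [0, 0, 0, 0],
])

```text
clock: 11.48
tool_pos: [0.5425, 0.02, 0.0986]
orientation: [180.0, 0.0, -164.5]
force: [-0.3, 0.4, -4.5]
opening: 0.0301
```

Call:
jog_arm([
  [0, 0, -0.5, 0],
  [0, 0, -0.5, 0],
  [0, 0, 0, 0],
  [0, 0, 0, 0],
  [0, 0, 0, 0],
  [0, 0, 0, 0],
  [0, 0, 0, 0],
  [0, 0, 0, 0],
  [0, 0, 0, 0],
  [0, 0, 0, 0],
])

```text
clock: 12.32
tool_pos: [0.5425, 0.0201, 0.0976]
orientation: [180.0, 0.0, -164.5]
force: [0.5, -0.7, -3.7]
opening: 0.0297
```

Call:
jog_arm([
  [0, 0, -0.5, 0],
  [0, 0, 0, 0],
  [0, 0, 0, 0],
  [0, 0, 0, 0],
  [0, 0, 0, 0],
  [0, 0, 0, 0],
  [0, 0, 0, 0],
  [0, 0, 0, 0],
  [0, 0, 0, 0],
  [0, 0, 0, 0],
])

```text
clock: 13.15
tool_pos: [0.5426, 0.02, 0.0975]
orientation: [-180.0, 0.0, -164.5]
force: [-2.4, -0.1, 5.9]
opening: 0.03
```

The force flipped from -4 to +6 N, so the module is on the bed. Releasing.

Call:
jog_arm([
  [0, 0, 0, 0],
  [0, 0, 0, 0],
  [0, 0, 0, 0],
  [0, 0, 0, 0],
  [0, 0, 0, 0],
  [0, 0, 0, 0],
  [0, 0, 0, 0],
  [0, 0, 0, 0],
  [0, 0, 0, 0],
  [0, 0, 0, 0],
], fingers=52)

```text
clock: 13.98
tool_pos: [0.5425, 0.02, 0.0971]
orientation: [-180.0, -0.0, -164.5]
force: [0.3, 0.5, 0.5]
opening: 0.052
```

Call:
jog_arm([
  [0, 0, 5, 0],
  [0, 0, 10, 0],
  [0, 0, 20, 0],
  [0, 0, 25, 0],
  [0, 0, 30, 0],
  [0, 0, 30, 0],
  [0, 0, 20, 0],
  [5, 5, 10, 0],
  [20, 15, 0, 0],
  [30, 20, 0, 0],
])

```text
clock: 14.82
tool_pos: [0.5973, 0.0598, 0.2509]
orientation: [180.0, 0.3, -164.5]
force: [-0.0, 0.4, -0.2]
opening: 0.0518
```

Call:
jog_arm([
  [5, 12, 0, 0],
  [0, 10, 0, 0],
  [0, 0, 0, 0],
  [0, 0, 0, 0],
  [0, 0, 0, 0],
  [0, 0, 0, 0],
  [0, 0, 0, 0],
  [0, 0, 0, 0],
  [0, 0, 0, 0],
  [0, 0, 0, 0],
])

```text
clock: 15.65
tool_pos: [0.6024, 0.0818, 0.2472]
orientation: [180.0, 0.0, -164.5]
force: [-0.3, 0.2, -0.3]
opening: 0.0522
```

```bash
python3 look.py 6 wrist side
```

```text
[0.60242859 0.0818267  0.24718978] [ 1.79997796e+02  7.13411067e-03 -1.64473570e+02] 15.65 [-0.28267848  0.21347183 -0.33195067]
```

View pics/wrist_6.png

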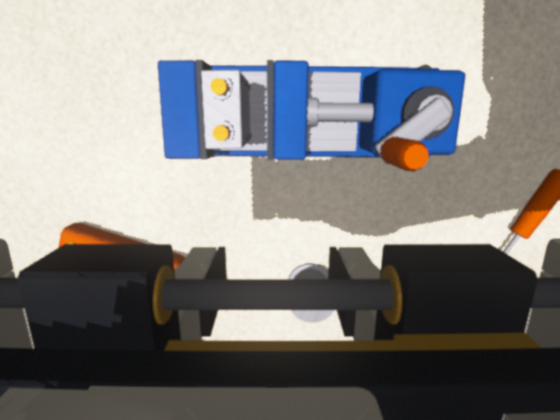

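View pics/side_6.png

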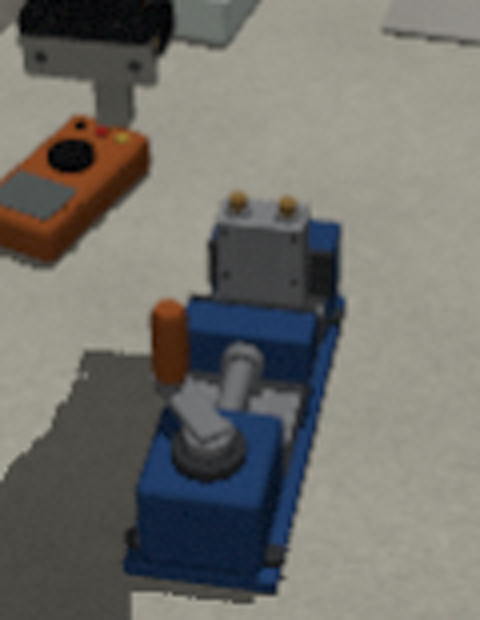

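The module stands aligned and centred: its sockets are at wrist (220,87)/(221,133), and the jaw spans rows 62–157. Next I locate the knob and the crank axis.

Run:
```python
from h import *
import pickle
s,o=pickle.load(open('wrist_6.pkl','rb'))
im=s['image']
crop('w6b',im,360,55,480,180,6)
m=((im[...,0]>225)&(im[...,1]>80)&(im[...,1]<140)&(im[...,2]<40)).astype(np.uint8)
n,l,st,c=cv2.connectedComponentsWithStats(m)
for i in range(1,n):
    if st[i,4]>60:print(st[i],c[i],topl(s,[c[i]],.16,o))
mk=topl(s,[(219.5,87),(221,133)],.142,o);d=mk[0]-mk[1];print('mod',mk.mean(0),np.hypot(*d[:2]),np.degrees(np.arctan2(d[1],d[0]))-90)
```

```text
[405 145  22  23 407] [415.64373464 156.31203931] [[0.53199799 0.16772367 0.16      ]]
[520 212  27  25 272] [531.97426471 223.1875    ] [[0.55519476 0.27658997 0.16      ]]
[ 60 233  32  11 187] [ 72.2513369  238.64705882] [[ 0.66460898 -0.06852548  0.16      ]]
mod [0.53961654 0.01989695 0.142     ] 0.033538820245774086 -254.88953161218757
```

View pics/w6b.png

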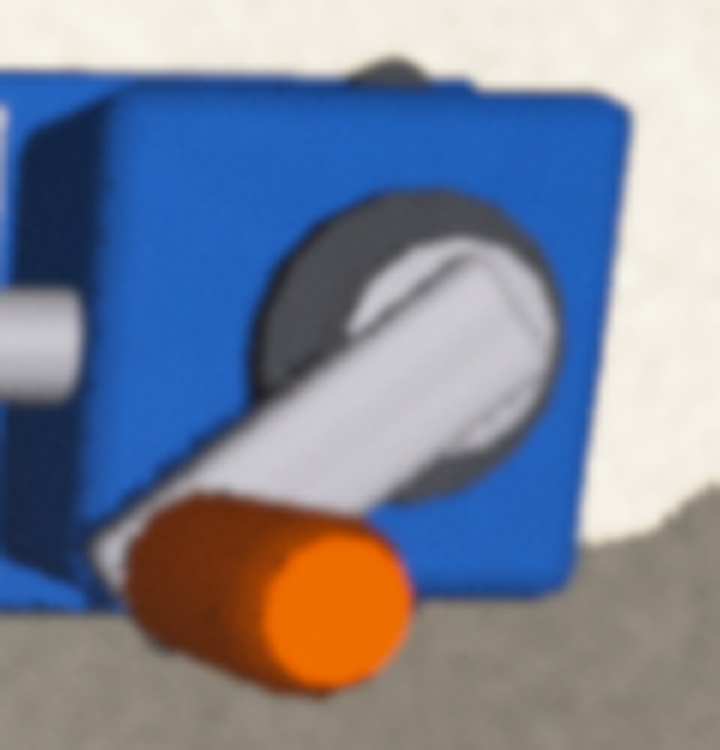

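Call:
jog_arm([
  [-8, 10, 0, 0],
  [-16, 19, 0, 0],
  [-16, 19, 0, 0],
  [-16, 19, 0, 0],
  [-15, 19, -7, 0],
  [0, 0, -20, 0],
  [0, 0, -25, 0],
  [0, 0, 0, 0],
  [0, 0, 0, 0],
  [0, 0, 0, 0],
], fingers=60)

```text
clock: 16.58
tool_pos: [0.5321, 0.1682, 0.1962]
orientation: [-180.0, 0.1, -164.4]
force: [0.4, 0.3, 0.3]
opening: 0.0598
```

```bash
python3 look.py 7 wrist side scene
```

```text
[0.53205598 0.16824313 0.1962303 ] [-1.79982926e+02  5.69242825e-02 -1.64448723e+02] 16.5833 [0.39940917 0.25913592 0.26369521]
```

View pics/side_7.png

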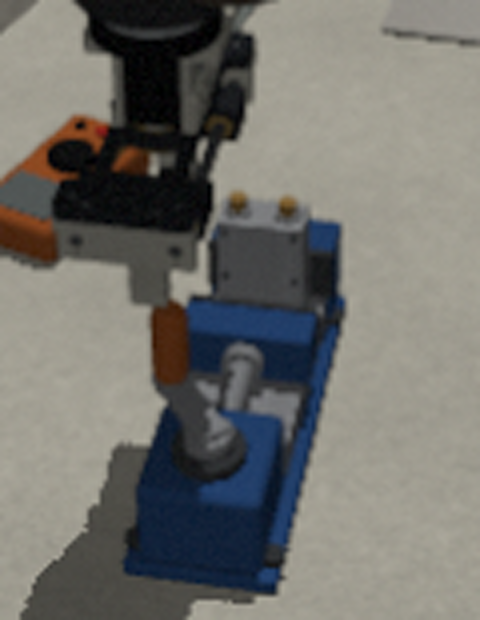

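View pics/scene_7.png

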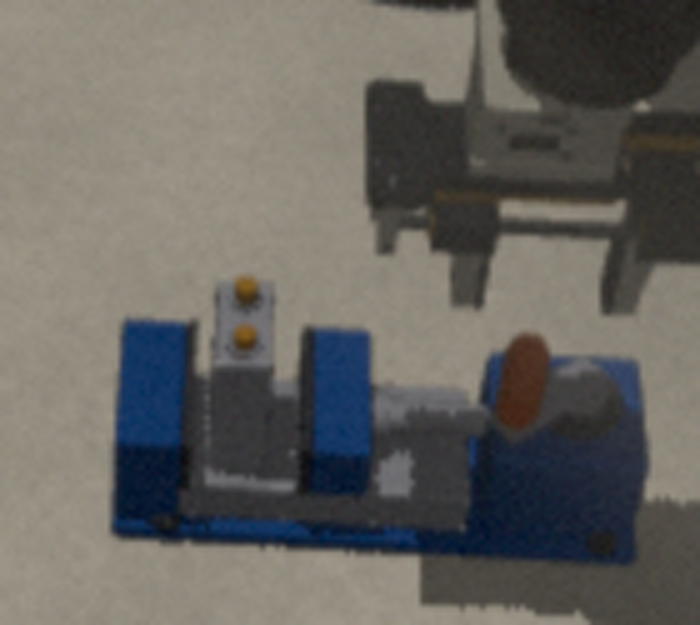

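View pics/wrist_7.png

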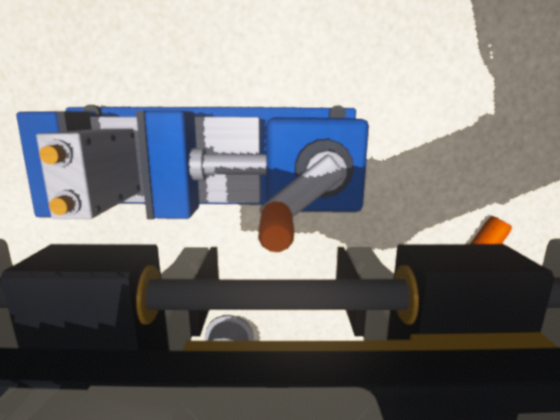

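Run:
```python
from h import *
import pickle
s,o=pickle.load(open('wrist_7.pkl','rb'));crop('w7c',s['image'],225,120,375,260,5)
print(topl(s,[(276,234),(276,237)],.16,o),proj(s,[[.5315,.168,.16],[.49,.193,.105]],o))
```

```text
[[0.52947411 0.16697358 0.16      ]
 [0.53136407 0.16749971 0.16      ]] [[276.72202727 237.40480494]
 [323.86771233 169.98432431]]
```

View pics/w7c.png

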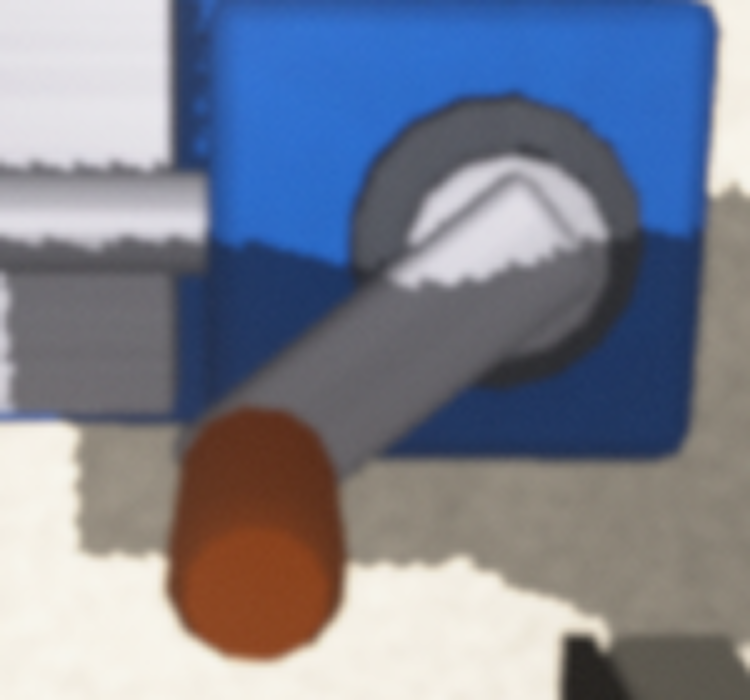

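Call:
jog_arm([
  [0, -0.5, -15, 0],
  [0, 0, -20, 0],
  [0, 0, -20, 0],
  [0, 0, -12, 0],
  [0, 0, -4, 0],
  [0, 0, 0, 0],
  [0, 0, 0, 0],
  [0, 0, 0, 0],
  [0, 0, 0, 0],
  [0, 0, 0, 0],
])

```text
clock: 17.57
tool_pos: [0.5319, 0.1678, 0.125]
orientation: [180.0, 0.1, -164.5]
force: [1.3, 1.1, -0.3]
opening: 0.0598
```

Call:
jog_arm([
  [0, 0, 0, 0],
  [0, 0, 0, 0],
  [0, 0, 0, 0],
  [0, 0, 0, 0],
  [0, 0, 0, 0],
  [0, 0, 0, 0],
  [0, 0, 0, 0],
  [0, 0, 0, 0],
  [0, 0, 0, 0],
  [0, 0, 0, 0],
], fingers=15)

```text
clock: 18.4
tool_pos: [0.5315, 0.1674, 0.1241]
orientation: [-180.0, -0.0, -164.5]
force: [1.5, -1.6, -1.0]
opening: 0.0233
```

```bash
python3 look.py 8 side
python3 - <<'E'
import numpy as np
A=np.array([490,195.]);p=np.array([532,167.5]);d=p-A;th=np.arctan2(d[1],d[0])
# clockwise steps of 0.18 rad
P=[A+50.1*np.array([np.cos(th-k*.18),np.sin(th-k*.18)]) for k in range(0,61)]
print(th); 
for k in range(60):print(k,np.round(P[k+1]-P[k],1).tolist(),end=' ')
E
```

```text
[0.53153765 0.16743111 0.12406083] [-1.79992571e+02 -7.40065754e-05 -1.64460810e+02] 18.4 [ 1.5496662  -1.62107586 -1.03524126]
-0.5797155004436788
0 [-5.6, -7.1] 1 [-6.8, -5.9] 2 [-7.7, -4.6] 3 [-8.4, -3.2] 4 [-8.9, -1.6] 5 [-9.0, -0.0] 6 [-8.9, 1.6] 7 [-8.4, 3.2] 8 [-7.7, 4.6] 9 [-6.8, 5.9] 10 [-5.6, 7.0] 11 [-4.3, 7.9] 12 [-2.8, 8.6] 13 [-1.2, 8.9] 14 [0.4, 9.0] 15 [2.0, 8.8] 16 [3.6, 8.3] 17 [5.0, 7.5] 18 [6.3, 6.5] 19 [7.3, 5.3] 20 [8.1, 3.9] 21 [8.7, 2.3] 22 [9.0, 0.7] 23 [9.0, -0.9] 24 [8.7, -2.5] 25 [8.1, -4.0] 26 [7.2, -5.4] 27 [6.2, -6.6] 28 [4.9, -7.6] 29 [3.5, -8.3] 30 [1.9, -8.8] 31 [0.3, -9.0] 32 [-1.3, -8.9] 33 [-2.9, -8.5] 34 [-4.4, -7.9] 35 [-5.7, -7.0] 36 [-6.9, -5.8] 37 [-7.8, -4.5] 38 [-8.5, -3.0] 39 [-8.9, -1.5] 40 [-9.0, 0.1] 41 [-8.8, 1.8] 42 [-8.4, 3.3] 43 [-7.7, 4.8] 44 [-6.7, 6.0] 45 [-5.5, 7.1] 46 [-4.1, 8.0] 47 [-2.6, 8.6] 48 [-1.0, 8.9] 49 [0.6, 9.0] 50 [2.2, 8.7] 51 [3.7, 8.2] 52 [5.1, 7.4] 53 [6.4, 6.4] 54 [7.4, 5.1] 55 [8.2, 3.7] 56 [8.7, 2.2] 57 [9.0, 0.6] 58 [8.9, -1.0] 59 [8.6, -2.6]
```

View pics/side_8.png

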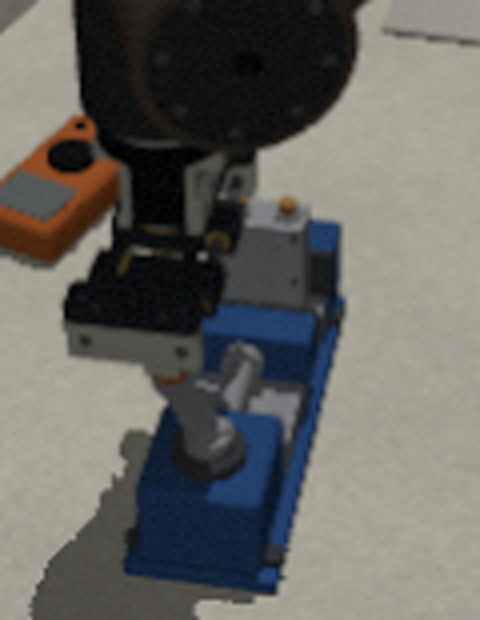

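The knob is gripped (opening 23 mm). Now turning clockwise, about 1.8 rad per call.

Call:
jog_arm([
  [-5.6, -7.1, 0, 0],
  [-6.8, -5.9, 0, 0],
  [-7.7, -4.6, 0, 0],
  [-8.4, -3.2, 0, 0],
  [-8.9, -1.6, 0, 0],
  [-9.0, 0, 0, 0],
  [-8.9, 1.6, 0, 0],
  [-8.4, 3.2, 0, 0],
  [-7.7, 4.6, 0, 0],
  [-6.8, 5.9, 0, 0],
])

```text
clock: 19.28
tool_pos: [0.4538, 0.1617, 0.1242]
orientation: [179.9, 0.2, -164.5]
force: [11.1, 6.2, -12.6]
opening: 0.0233
```

```bash
cat > circ.py <<'E'
import numpy as np,sys
# cmd pos, axis, current knob pos(mm), step, n
cx,cy,ax,ay,kx,ky,st,n=map(float,sys.argv[1:])
th=np.arctan2(ky-ay,kx-ax);c=np.array([cx,cy]);out=[]
for k in range(1,int(n)+1):
    t=np.array([ax,ay])+50*np.array([np.cos(th-k*st),np.sin(th-k*st)]);d=np.round(t-c,1);c=c+d;out.append([*d.tolist(),0,0])
print(out);print('end cmd',c,'angle',th-n*st,'start',th)
E
python3 circ.py 453.3 160.4 490.5 196 453.8 161.7 .2 20
```

```text
[[-5.4, 9.4, 0, 0], [-4.3, 9.0, 0, 0], [-2.5, 9.6, 0, 0], [-0.5, 10.0, 0, 0], [1.4, 9.9, 0, 0], [3.4, 9.4, 0, 0], [5.2, 8.5, 0, 0], [6.8, 7.3, 0, 0], [8.2, 5.8, 0, 0], [9.1, 4.1, 0, 0], [9.7, 2.2, 0, 0], [10.0, 0.2, 0, 0], [9.8, -1.7, 0, 0], [9.3, -3.7, 0, 0], [8.3, -5.4, 0, 0], [7.2, -7.0, 0, 0], [5.5, -8.3, 0, 0], [3.9, -9.2, 0, 0], [1.9, -9.8, 0, 0], [-0.1, -10.0, 0, 0]]
end cmd [540.2 190.7] angle -6.389984441204101 start -2.3899844412041005
```

Call:
jog_arm([
  [-5.4, 9.4, 0, 0],
  [-4.3, 9.0, 0, 0],
  [-2.5, 9.6, 0, 0],
  [-0.5, 10.0, 0, 0],
  [1.4, 9.9, 0, 0],
  [3.4, 9.4, 0, 0],
  [5.2, 8.5, 0, 0],
  [6.8, 7.3, 0, 0],
  [8.2, 5.8, 0, 0],
  [9.1, 4.1, 0, 0],
])

```text
clock: 20.12
tool_pos: [0.4747, 0.2435, 0.124]
orientation: [-180.0, -0.1, -164.4]
force: [-2.0, -3.7, 1.2]
opening: 0.0233
```

Call:
jog_arm([
  [9.7, 2.2, 0, 0],
  [10.0, 0.2, 0, 0],
  [9.8, -1.7, 0, 0],
  [9.3, -3.7, 0, 0],
  [8.3, -5.4, 0, 0],
  [7.2, -7.0, 0, 0],
  [5.5, -8.3, 0, 0],
  [3.9, -9.2, 0, 0],
  [1.9, -9.8, 0, 0],
  [-0.1, -10.0, 0, 0],
])

```text
clock: 20.95
tool_pos: [0.5405, 0.1902, 0.124]
orientation: [179.9, 0.0, -164.5]
force: [-6.8, 4.4, 2.5]
opening: 0.0234
```

```bash
python3 look.py 9 scene wrist;python3 circ.py 540.2 190.7 490.5 196 540.2 190.7 .2 20
```

```text
[0.54049442 0.19015449 0.12395046] [ 1.79942746e+02  2.36165795e-02 -1.64490429e+02] 20.95 [-6.8132219   4.37967132  2.46890735]
[[-2.0, -9.8, 0, 0], [-4.0, -9.1, 0, 0], [-5.7, -8.2, 0, 0], [-7.2, -7.0, 0, 0], [-8.4, -5.3, 0, 0], [-9.3, -3.6, 0, 0], [-9.9, -1.6, 0, 0], [-10.0, 0.4, 0, 0], [-9.7, 2.3, 0, 0], [-9.0, 4.2, 0, 0], [-8.0, 5.9, 0, 0], [-6.7, 7.4, 0, 0], [-5.1, 8.6, 0, 0], [-3.3, 9.4, 0, 0], [-1.4, 9.9, 0, 0], [0.7, 10.0, 0, 0], [2.6, 9.6, 0, 0], [4.5, 9.0, 0, 0], [6.1, 7.8, 0, 0], [7.6, 6.5, 0, 0]]
end cmd [462.  237.1] angle -4.106238336988541 start -0.10623833698854132
```

View pics/scene_9.png

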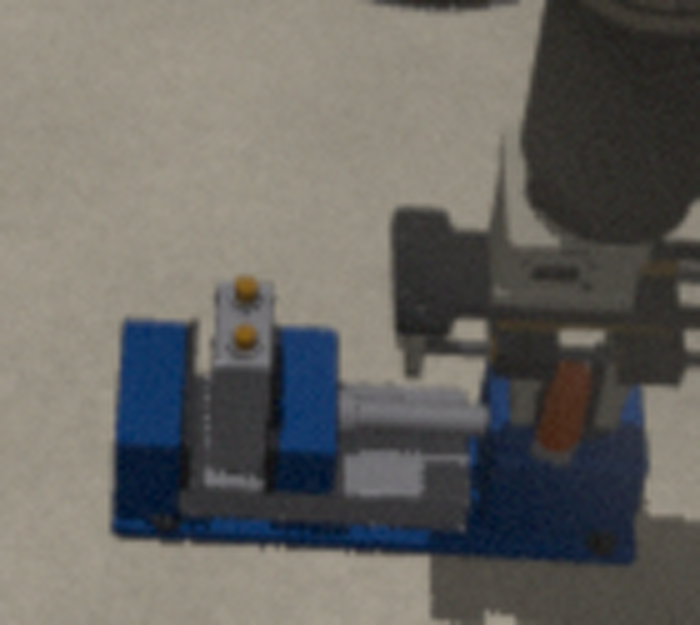

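View pics/wrist_9.png

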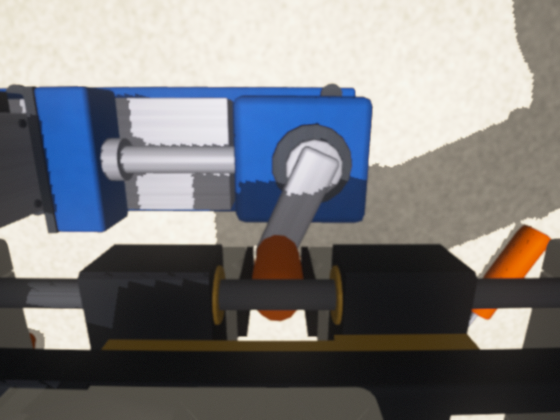

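Call:
jog_arm([
  [-2.0, -9.8, 0, 0],
  [-4.0, -9.1, 0, 0],
  [-5.7, -8.2, 0, 0],
  [-7.2, -7.0, 0, 0],
  [-8.4, -5.3, 0, 0],
  [-9.3, -3.6, 0, 0],
  [-9.9, -1.6, 0, 0],
  [-10.0, 0.4, 0, 0],
  [-9.7, 2.3, 0, 0],
  [-9.0, 4.2, 0, 0],
])

```text
clock: 21.88
tool_pos: [0.4644, 0.1532, 0.1241]
orientation: [180.0, 0.1, -164.5]
force: [6.2, 5.5, -9.2]
opening: 0.0236
```

```bash
python3 look.py 10 scene;python3 circ.py 465 153.0 490.5 196 465 153 .12 20
```

```text
[0.46439816 0.15318691 0.12414554] [ 1.79991107e+02  7.03709056e-02 -1.64457669e+02] 21.8833 [ 6.24574703  5.46831154 -9.18356894]
[[-5.0, 3.4, 0, 0], [-4.5, 3.9, 0, 0], [-4.0, 4.4, 0, 0], [-3.5, 4.9, 0, 0], [-2.8, 5.3, 0, 0], [-2.2, 5.6, 0, 0], [-1.5, 5.8, 0, 0], [-0.9, 5.9, 0, 0], [-0.1, 6.0, 0, 0], [0.7, 6.0, 0, 0], [1.3, 5.8, 0, 0], [2.0, 5.7, 0, 0], [2.7, 5.3, 0, 0], [3.3, 5.0, 0, 0], [3.9, 4.6, 0, 0], [4.4, 4.1, 0, 0], [4.9, 3.5, 0, 0], [5.2, 2.9, 0, 0], [5.6, 2.3, 0, 0], [5.8, 1.5, 0, 0]]
end cmd [480.3 244.9] angle -4.506070074885056 start -2.106070074885056
```

View pics/scene_10.png

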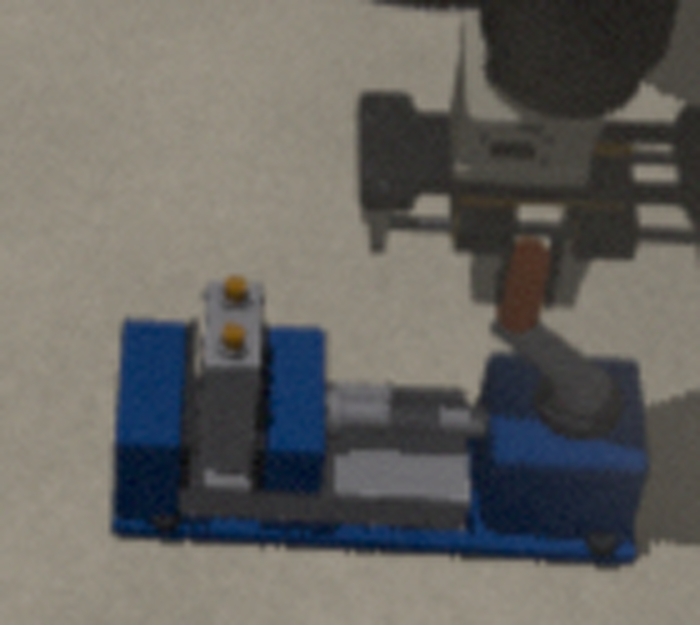

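The jaw now touches the module and slides it upright, with about 5 mm left to the fixed jaw. I'll take smaller steps.

Call:
jog_arm([
  [-5.0, 3.4, 0, 0],
  [-4.5, 3.9, 0, 0],
  [-4.0, 4.4, 0, 0],
  [-3.5, 4.9, 0, 0],
  [-2.8, 5.3, 0, 0],
  [-2.2, 5.6, 0, 0],
  [-1.5, 5.8, 0, 0],
  [-0.9, 5.9, 0, 0],
  [-0.1, 6.0, 0, 0],
  [0.7, 6.0, 0, 0],
])

```text
clock: 22.77
tool_pos: [0.4407, 0.2027, 0.124]
orientation: [-179.8, -0.1, -164.4]
force: [7.9, -10.6, -3.7]
opening: 0.0236
```

```bash
python3 look.py 11 scene;python3 circ.py 441.2 204.2 490.5 196 441.2 204.2 .05 30
```

```text
[0.44069788 0.20271471 0.12400536] [-1.79810399e+02 -5.65955567e-02 -1.64411351e+02] 22.7667 [  7.87449671 -10.63364397  -3.67638031]
[[0.4, 2.5, 0, 0], [0.6, 2.4, 0, 0], [0.8, 2.4, 0, 0], [0.8, 2.3, 0, 0], [0.9, 2.4, 0, 0], [1.1, 2.2, 0, 0], [1.2, 2.2, 0, 0], [1.3, 2.2, 0, 0], [1.4, 2.0, 0, 0], [1.4, 2.0, 0, 0], [1.6, 2.0, 0, 0], [1.7, 1.8, 0, 0], [1.8, 1.8, 0, 0], [1.9, 1.6, 0, 0], [1.9, 1.6, 0, 0], [2.0, 1.5, 0, 0], [2.1, 1.4, 0, 0], [2.2, 1.2, 0, 0], [2.2, 1.2, 0, 0], [2.3, 1.0, 0, 0], [2.3, 1.0, 0, 0], [2.3, 0.8, 0, 0], [2.4, 0.7, 0, 0], [2.5, 0.5, 0, 0], [2.4, 0.5, 0, 0], [2.5, 0.3, 0, 0], [2.5, 0.2, 0, 0], [2.5, 0.1, 0, 0], [2.5, -0.0, 0, 0], [2.5, -0.2, 0, 0]]
end cmd [495.2 245.8] angle 1.476772923531723 start 2.976772923531723
```

View pics/scene_11.png

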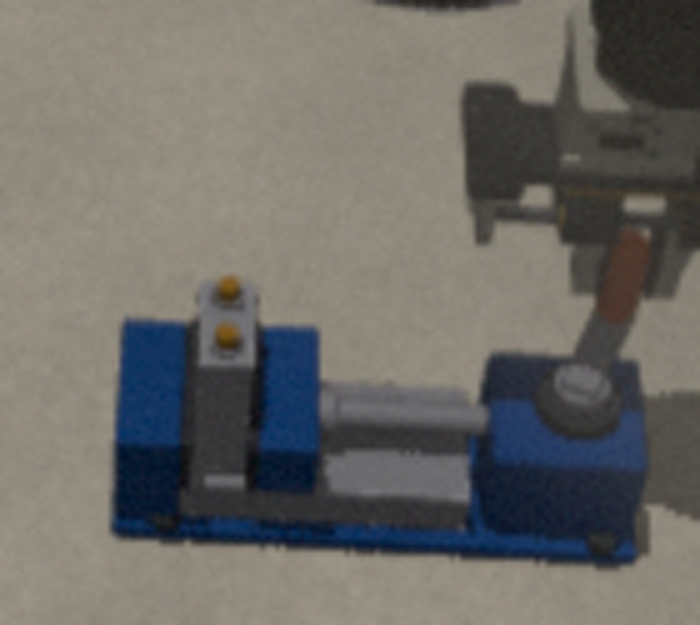

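Call:
jog_arm([
  [0.4, 2.5, 0, 0],
  [0.6, 2.4, 0, 0],
  [0.8, 2.4, 0, 0],
  [0.8, 2.3, 0, 0],
  [0.9, 2.4, 0, 0],
  [1.1, 2.2, 0, 0],
  [1.2, 2.2, 0, 0],
  [1.3, 2.2, 0, 0],
  [1.4, 2.0, 0, 0],
  [1.4, 2.0, 0, 0],
])

```text
clock: 23.65
tool_pos: [0.4448, 0.2163, 0.1235]
orientation: [-179.2, -0.9, -164.5]
force: [-17.3, -31.1, 29.9]
opening: 0.0233
```

The crank is blocked, with about 36 N at the knob. I'll check before letting go.

```bash
python3 look.py 12 scene side
```

```text
[0.44476409 0.2163004  0.12349103] [-179.17681888   -0.94914631 -164.52805422] 23.65 [-17.30398847 -31.12513666  29.87838536]
```

View pics/scene_12.png

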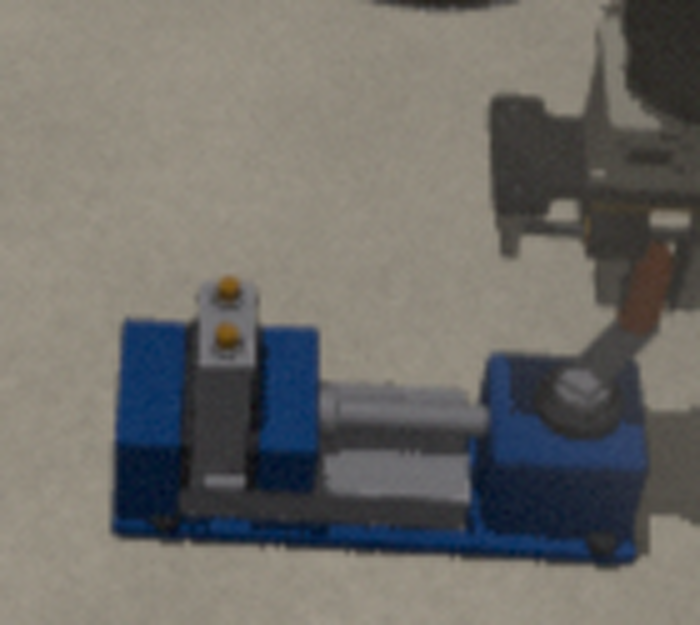

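View pics/side_12.png

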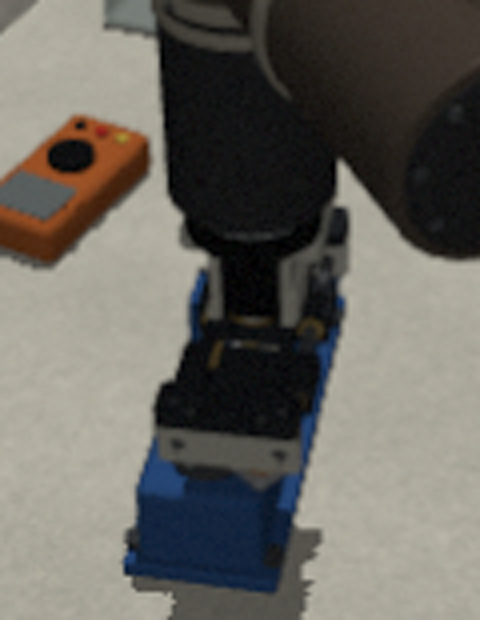

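The knob has turned 9.24 rad, which is 29.4 mm of jaw travel and puts the opening at about 30 mm, so it is clamped. I'll relieve the arm, open and back off.

Call:
jog_arm([
  [-1.5, -2.5, 0, 0],
  [-1.5, -2.5, 0, 0],
  [-1.2, -2.0, 0, 0],
  [0, 0, 0, 0],
  [0, 0, 0, 0],
  [0, 0, 0, 0],
  [0, 0, 0, 0],
  [0, 0, 0, 0],
  [0, 0, 0, 0],
  [0, 0, 0, 0],
])

```text
clock: 24.58
tool_pos: [0.4429, 0.2116, 0.1237]
orientation: [-179.3, -0.6, -164.5]
force: [-4.8, -24.9, 14.6]
opening: 0.023
```

Call:
jog_arm([
  [0, 0, 0, 0],
  [0, 0, 0, 0],
  [0, 0, 0, 0],
  [0, 0, 0, 0],
  [0, 0, 0, 0],
  [0, 0, 0, 0],
  [0, 0, 0, 0],
  [0, 0, 0, 0],
  [0, 0, 0, 0],
  [0, 0, 0, 0],
], fingers=70)

```text
clock: 25.42
tool_pos: [0.4468, 0.2201, 0.1242]
orientation: [180.0, 0.0, -164.4]
force: [0.5, 0.1, -0.0]
opening: 0.0699
```

```bash
python3 look.py 13 wrist scene
```

```text
[0.44680064 0.22007055 0.1241836 ] [ 1.79996666e+02  9.72084546e-03 -1.64436863e+02] 25.4167 [ 0.48845577  0.10530758 -0.01177907]
```

View pics/wrist_13.png

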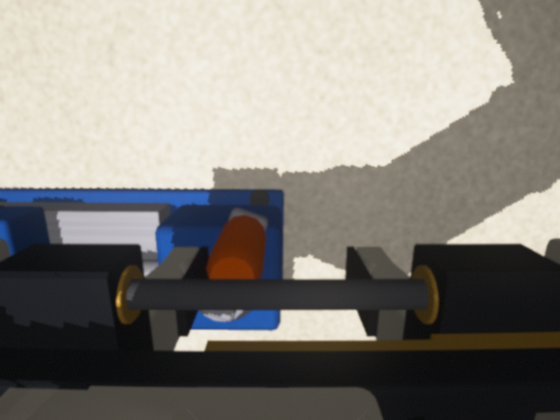

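View pics/scene_13.png

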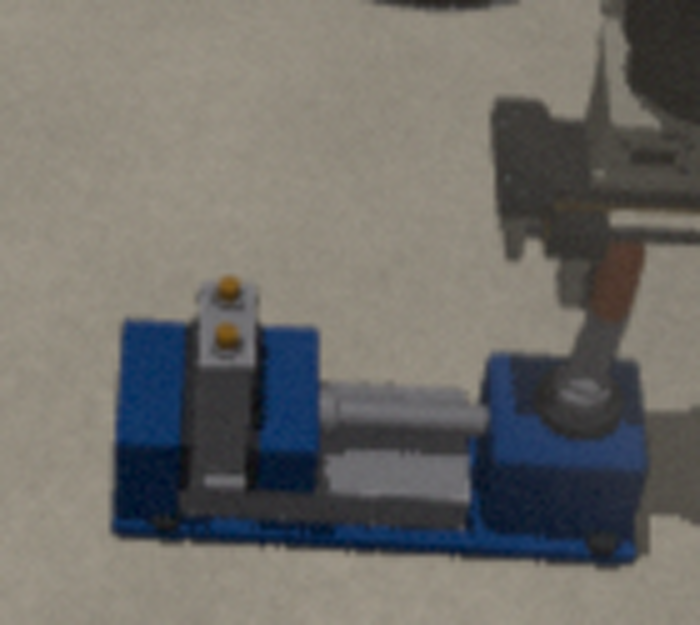

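On release the knob sprang back slightly, from scene (650,270) to (622,262). I'll lift off and measure how far from above.

Call:
jog_arm([
  [0, -4, 0, 0],
  [0, -3, 5, 0],
  [0, 0, 20, 0],
  [0, 0, 30, 0],
  [0, 0, 40, 0],
  [10, -5, 20, 0],
  [25, -20, 15, 0],
  [25, -20, 10, 0],
  [25, -20, 0, 0],
  [25, -20, 0, 0],
])

```text
clock: 26.35
tool_pos: [0.5581, 0.1267, 0.2656]
orientation: [180.0, 0.1, -164.4]
force: [-0.5, 1.1, 0.3]
opening: 0.0697
```

Call:
jog_arm([
  [25, -20, 0, 0],
  [20, -20, 0, 0],
  [5, -10, 0, 0],
  [0, 0, 0, 0],
  [0, 0, 0, 0],
  [0, 0, 0, 0],
  [0, 0, 0, 0],
  [0, 0, 0, 0],
  [0, 0, 0, 0],
  [0, 0, 0, 0],
])

```text
clock: 27.18
tool_pos: [0.6066, 0.0784, 0.2644]
orientation: [180.0, 0.0, -164.4]
force: [-0.1, 0.0, 0.5]
opening: 0.0702
```

```bash
python3 look.py 14 wrist
python3 - <<'E'
from h import *
import pickle
s,o=pickle.load(open('wrist_14.pkl','rb'));im=s['image']
crop('w14',im,150,30,310,150,5)
m=((im[...,0]>200)&(im[...,1]>70)&(im[...,1]<140)&(im[...,2]<40)).astype(np.uint8)
n,l,st,c=cv2.connectedComponentsWithStats(m)
for i in range(1,n):
    if st[i,4]>60:print(st[i],c[i],topl(s,[c[i]],.16,o))
E
```

```text
[0.60664839 0.07840179 0.26436929] [ 1.79994633e+02  2.52351224e-02 -1.64408451e+02] 27.1833 [-0.12859482  0.00562542  0.52953113]
[488  29  23  25 443] [498.8758465   41.28893905] [[0.44090439 0.20005427 0.16      ]]
[513 210  25  21 240] [524.22083333 218.9875    ] [[0.55927162 0.27982885 0.16      ]]
[ 71 224  60  19 572] [ 94.08741259 235.71678322] [[ 0.67048389 -0.06315474  0.16      ]]
[142 245  25  11 110] [153.27272727 250.38181818] [[ 0.66984273 -0.01247696  0.16      ]]
[183 335  22  15 154] [195.21428571 341.62337662] [[0.7489951 0.0401602 0.16     ]]
```

View pics/wrist_14.png

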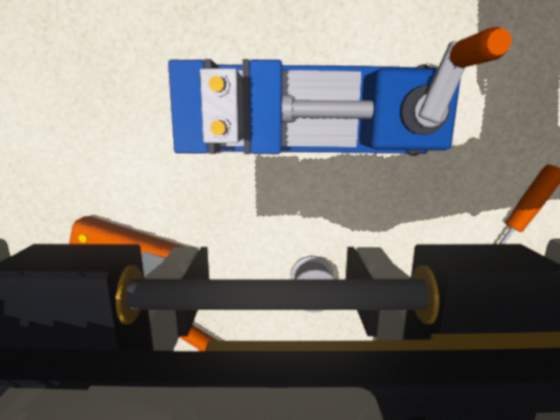

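View pics/w14.png

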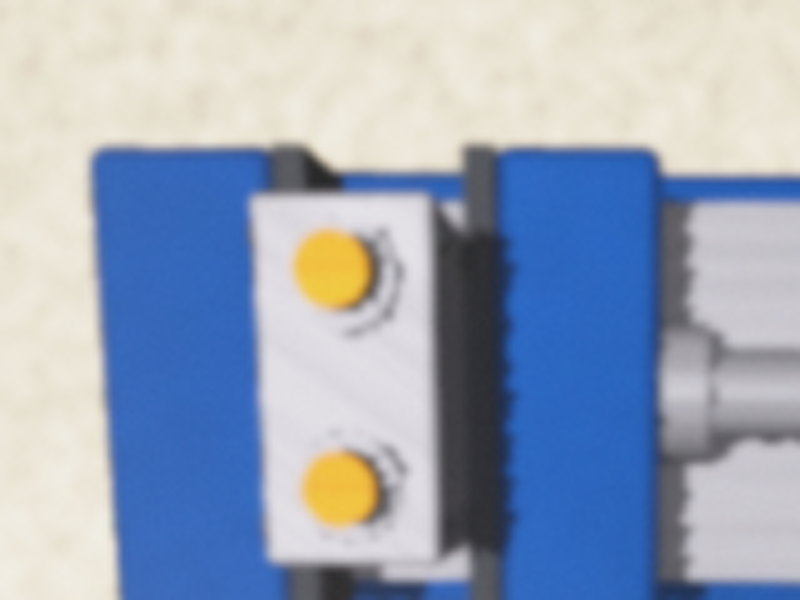

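The knob rests about 0.3 rad short of the hard-pressed position. The hard stop springs, and I let go with about 25 N still on it. The residual clamp force is therefore uncertain, so I'll regrip, tighten again and unload slowly before opening.

Call:
jog_arm([
  [-12, 9, 0, 0],
  [-20, 15, 0, 0],
  [-25, 18, 0, 0],
  [-25, 18, 0, 0],
  [-25, 18, 0, 0],
  [-25, 18, 0, 0],
  [-20, 15, 0, 0],
  [-13.5, 10.5, 0, 0],
  [0, 0, 0, 0],
  [0, 0, 0, 0],
])

```text
clock: 28.07
tool_pos: [0.4406, 0.2, 0.2646]
orientation: [180.0, 0.1, -164.3]
force: [0.6, 1.0, -0.0]
opening: 0.0698
```

Call:
jog_arm([
  [0, 0, -10, 0],
  [0, 0, -20, 0],
  [0, 0, -20, 0],
  [0, 0, -10, 0],
  [0, 0, 0, 0],
  [0, 0, 0, 0],
  [0, 0, 0, 0],
  [0, 0, 0, 0],
  [0, 0, 0, 0],
  [0, 0, 0, 0],
])

```text
clock: 28.9
tool_pos: [0.4417, 0.1996, 0.2047]
orientation: [180.0, 0.1, -164.5]
force: [0.8, 0.0, 0.4]
opening: 0.07
```

```bash
python3 look.py 15 wrist
python3 - <<'E'
from h import *
import pickle
s,o=pickle.load(open('wrist_15.pkl','rb'));print(proj(s,[[.441,.2,.16]],o))
E
```

```text
[0.44165633 0.19956147 0.20471466] [ 1.79966991e+02  6.17242292e-02 -1.64457565e+02] 28.9 [0.79284695 0.03817878 0.38796328]
[[277.73767534 232.91896308]]
```

View pics/wrist_15.png

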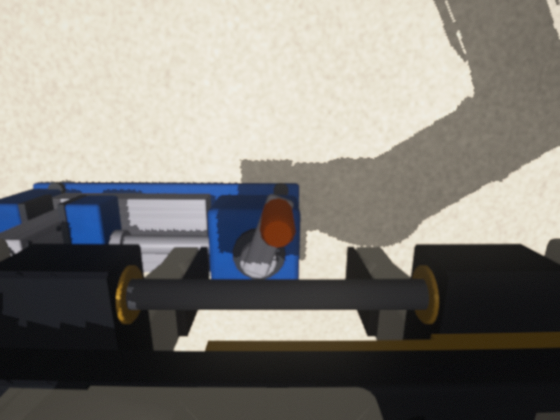

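Call:
jog_arm([
  [-0.5, 0, -15, 0],
  [-0.5, 0, -20, 0],
  [0, 0, -20, 0],
  [0, 0, -16, 0],
  [0, 0, -8, 0],
  [0, 0, 0, 0],
  [0, 0, 0, 0],
  [0, 0, 0, 0],
  [0, 0, 0, 0],
  [0, 0, 0, 0],
])

```text
clock: 29.78
tool_pos: [0.4408, 0.1998, 0.126]
orientation: [180.0, 0.1, -164.5]
force: [0.6, -0.4, -0.2]
opening: 0.0701
```

Call:
jog_arm([
  [0, 0, 0, 0],
  [0, 0, 0, 0],
  [0, 0, 0, 0],
  [0, 0, 0, 0],
  [0, 0, 0, 0],
  [0, 0, 0, 0],
  [0, 0, 0, 0],
  [0, 0, 0, 0],
  [0, 0, 0, 0],
  [0, 0, 0, 0],
], fingers=15)

```text
clock: 30.62
tool_pos: [0.4403, 0.1993, 0.125]
orientation: [-180.0, -0.0, -164.5]
force: [-0.7, 0.8, 0.1]
opening: 0.0236
```

Call:
jog_arm([
  [0.2, 1.5, 0, 0],
  [0.3, 1.5, 0, 0],
  [0, 0, 0, 0],
  [0, 0, 0, 0],
  [0, 0, 0, 0],
  [0, 0, 0, 0],
  [0, 0, 0, 0],
  [0, 0, 0, 0],
  [0, 0, 0, 0],
  [0, 0, 0, 0],
])

```text
clock: 31.45
tool_pos: [0.4405, 0.2012, 0.125]
orientation: [-179.9, -0.1, -164.5]
force: [0.5, -5.6, 3.1]
opening: 0.0233
```

Call:
jog_arm([
  [0.3, 1.5, 0, 0],
  [0.4, 1.5, 0, 0],
  [0.4, 1.5, 0, 0],
  [0.5, 1.5, 0, 0],
  [0.6, 1.5, 0, 0],
  [0, 0, 0, 0],
  [0, 0, 0, 0],
  [0, 0, 0, 0],
  [0, 0, 0, 0],
  [0, 0, 0, 0],
])

```text
clock: 32.28
tool_pos: [0.4412, 0.2061, 0.1248]
orientation: [-179.7, -0.3, -164.5]
force: [-4.0, -13.1, 10.8]
opening: 0.0238
```

Call:
jog_arm([
  [-0.3, -1, 0, 0],
  [0, 0, 0, 0],
  [0, 0, 0, 0],
  [-0.3, -1, 0, 0],
  [0, 0, 0, 0],
  [0, 0, 0, 0],
  [-0.2, -1, 0, 0],
  [0, 0, 0, 0],
  [0, 0, 0, 0],
  [0, 0, 0, 0],
])

```text
clock: 33.12
tool_pos: [0.4409, 0.2043, 0.1249]
orientation: [-179.8, -0.2, -164.5]
force: [-3.8, -9.4, 7.7]
opening: 0.0235
```

Call:
jog_arm([
  [-0.2, -1, 0, 0],
  [0, 0, 0, 0],
  [0, 0, 0, 0],
  [0, 0, 0, 0],
  [-0.2, -1, 0, 0],
  [0, 0, 0, 0],
  [0, 0, 0, 0],
  [0, 0, 0, 0],
  [0, 0, 0, 0],
  [0, 0, 0, 0],
])

```text
clock: 33.95
tool_pos: [0.4407, 0.2029, 0.1249]
orientation: [-179.9, -0.2, -164.5]
force: [-4.0, -6.4, 6.7]
opening: 0.0235
```

Call:
jog_arm([
  [-0.2, -1, 0, 0],
  [0, 0, 0, 0],
  [0, 0, 0, 0],
  [0, 0, 0, 0],
  [0, 0, 0, 0],
  [0, 0, 0, 0],
  [0, 0, 0, 0],
  [0, 0, 0, 0],
  [0, 0, 0, 0],
  [0, 0, 0, 0],
])

```text
clock: 34.78
tool_pos: [0.4407, 0.2023, 0.125]
orientation: [-179.9, -0.2, -164.5]
force: [-4.4, -5.3, 6.3]
opening: 0.0229
```

Call:
jog_arm([
  [-0.2, -1, 0, 0],
  [0, 0, 0, 0],
  [0, 0, 0, 0],
  [0, 0, 0, 0],
  [0, 0, 0, 0],
  [0, 0, 0, 0],
  [0, 0, 0, 0],
  [0, 0, 0, 0],
  [0, 0, 0, 0],
  [0, 0, 0, 0],
])

```text
clock: 35.62
tool_pos: [0.4406, 0.2016, 0.125]
orientation: [-179.9, -0.1, -164.5]
force: [-2.9, -5.2, 5.1]
opening: 0.0236
```

Call:
jog_arm([
  [-0.6, -0.6, 0, 0],
  [0, 0, 0, 0],
  [0, 0, 0, 0],
  [0, 0, 0, 0],
  [0, 0, 0, 0],
  [0, 0, 0, 0],
  [0, 0, 0, 0],
  [0, 0, 0, 0],
  [0, 0, 0, 0],
  [0, 0, 0, 0],
])

```text
clock: 36.45
tool_pos: [0.4406, 0.2015, 0.125]
orientation: [-179.9, -0.1, -164.5]
force: [-1.8, -5.9, 4.3]
opening: 0.0238
```

Call:
jog_arm([
  [-0.2, -0.6, 0, 0],
  [0, 0, 0, 0],
  [0, 0, 0, 0],
  [0, 0, 0, 0],
  [0, 0, 0, 0],
  [0, 0, 0, 0],
  [0, 0, 0, 0],
  [0, 0, 0, 0],
  [0, 0, 0, 0],
  [0, 0, 0, 0],
])

```text
clock: 37.28
tool_pos: [0.4405, 0.2014, 0.125]
orientation: [-180.0, -0.0, -164.5]
force: [-2.1, -4.2, 2.8]
opening: 0.0239
```

Call:
jog_arm([
  [0, -0.4, 0, 0],
  [0, 0, 0, 0],
  [0, 0, 0, 0],
  [0, 0, 0, 0],
  [0, 0, 0, 0],
  [0, 0, 0, 0],
  [0, 0, 0, 0],
  [0, 0, 0, 0],
  [0, 0, 0, 0],
  [0, 0, 0, 0],
])

```text
clock: 38.12
tool_pos: [0.4406, 0.2012, 0.125]
orientation: [180.0, -0.0, -164.5]
force: [-3.0, -2.5, 2.7]
opening: 0.0239
```

The knob now stays put at y=0.201 as the load falls from 5.9 to 2.5 N, so friction is holding it. It sits about 2 mm tighter than before. Opening now.

Call:
jog_arm([
  [0, 0, 0, 0],
  [0, 0, 0, 0],
  [0, 0, 0, 0],
  [0, 0, 0, 0],
  [0, 0, 0, 0],
  [0, 0, 0, 0],
  [0, 0, 0, 0],
  [0, 0, 0, 0],
  [0, 0, 0, 0],
  [0, 0, 0, 0],
], fingers=70)

```text
clock: 38.95
tool_pos: [0.4407, 0.2013, 0.1251]
orientation: [180.0, 0.0, -164.5]
force: [-0.3, 0.1, -0.1]
opening: 0.0697
```

Call:
jog_arm([
  [0, 0, 5, 0],
  [0, 0, 15, 0],
  [0, 0, 30, 0],
  [0, 0, 40, 0],
  [0, 0, 30, 0],
  [5, -5, 10, 0],
  [25, -18, 5, 0],
  [25, -18, 0, 0],
  [25, -18, 0, 0],
  [25, -18, 0, 0],
])

```text
clock: 39.78
tool_pos: [0.5467, 0.1233, 0.2605]
orientation: [180.0, 0.0, -164.4]
force: [-0.2, 1.7, -0.4]
opening: 0.0697
```

Call:
jog_arm([
  [25, -20, 0, 0],
  [25, -20, 0, 0],
  [10, -5, 0, 0],
  [0, 0, 0, 0],
  [0, 0, 0, 0],
  [0, 0, 0, 0],
  [0, 0, 0, 0],
  [0, 0, 0, 0],
  [0, 0, 0, 0],
  [0, 0, 0, 0],
])

```text
clock: 40.62
tool_pos: [0.6054, 0.0798, 0.2605]
orientation: [180.0, 0.0, -164.4]
force: [-0.6, 0.8, -0.8]
opening: 0.0698
```

```bash
python3 look.py 16 wrist scene side
python3 - <<'E'
from h import *
import pickle
s,o=pickle.load(open('wrist_16.pkl','rb'));im=s['image']
def orange(im):
    m=((im[...,0]>200)&(im[...,1]>70)&(im[...,1]<140)&(im[...,2]<40)).astype(np.uint8)
    n,l,st,c=cv2.connectedComponentsWithStats(m)
    return [(st[i],c[i]) for i in range(1,n) if st[i,4]>60]
for st,c in orange(im):print(st,c,topl(s,[c],.16,o))
m=((im[...,0]>180)&(im[...,1]>130)&(im[...,2]<90)).astype(np.uint8)
n,l,st,c=cv2.connectedComponentsWithStats(m)
for i in range(1,n):
    if st[i,4]>60:print('brass',st[i],c[i],topl(s,[c[i]],.142,o))
crop('w16',im,150,20,320,145,4)
E
```

```text
[0.60537003 0.07976757 0.2604604 ] [ 1.79991220e+02  3.49770532e-02 -1.64409142e+02] 40.6167 [-0.63792421  0.77287862 -0.78290668]
[489  29  23  26 451] [499.85144124  41.32372506] [[0.44087683 0.20003005 0.16      ]]
[514 210  26  22 271] [525.4095941  219.67896679] [[0.55794209 0.27919792 0.16      ]]
[ 68 226  55  17 477] [ 89.35429769 236.12997904] [[ 0.66868511 -0.06377697  0.16      ]]
[142 248  24  10 102] [153.05882353 252.83333333] [[ 0.66883162 -0.00984113  0.16      ]]
[179 337  25  13 171] [192.02923977 342.83625731] [[0.74667573 0.03927674 0.16      ]]
brass [207  78  14  14 159] [213.53459119  84.23899371] [[0.52529574 0.00610172 0.142     ]]
brass [209 122  13  13 141] [215.17730496 128.35460993] [[0.55772946 0.01491977 0.142     ]]
```

View pics/wrist_16.png

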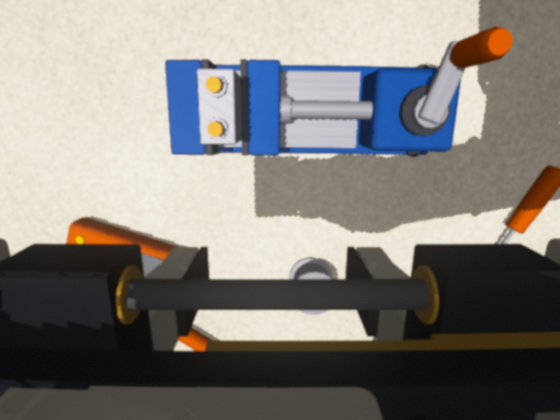

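View pics/scene_16.png

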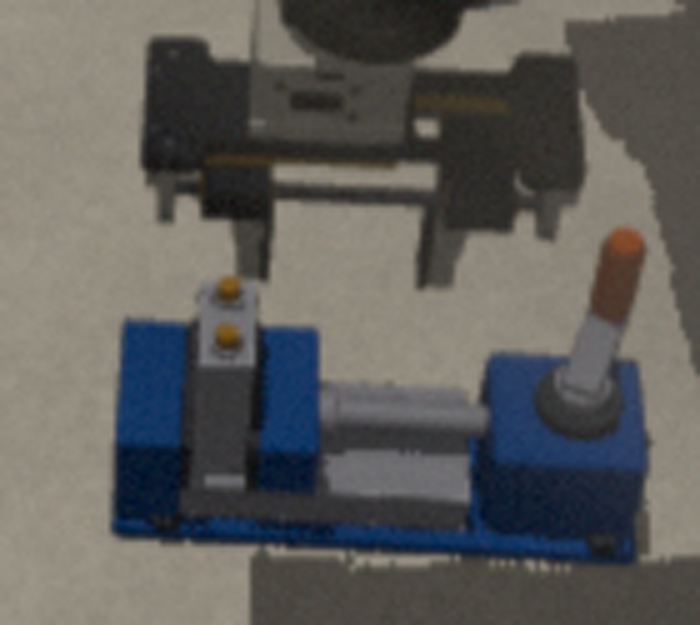

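View pics/side_16.png

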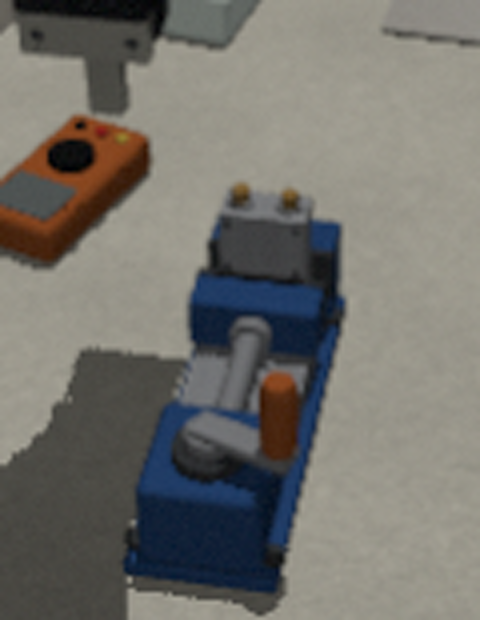

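Call:
jog_arm([
  [0, 0, 0, 0],
  [0, 0, 0, 0],
  [0, 0, 0, 0],
  [0, 0, 0, 0],
  [0, 0, 0, 0],
  [0, 0, 0, 0],
  [0, 0, 0, 0],
  [0, 0, 0, 0],
  [0, 0, 0, 0],
  [0, 0, 0, 0],
])

```text
clock: 41.6
tool_pos: [0.6057, 0.0792, 0.26]
orientation: [180.0, -0.0, -164.5]
force: [0.4, 0.0, -1.3]
opening: 0.0699
```

Run:
```python
from h import *
import pickle
o=get_obs();s=snapshot('wrist');im=s['image'];print(o['tool_pos'],o['clock'])
m=((im[...,0]>200)&(im[...,1]>70)&(im[...,1]<140)&(im[...,2]<40)).astype(np.uint8)
n,l,st,c=cv2.connectedComponentsWithStats(m)
for i in range(1,n):
    if st[i,4]>400:print(st[i],c[i],topl(s,[c[i]],.16,o))
seat=np.array([.5455,-.005]);mod=np.array([.54151,.01051]);y=np.radians(105.3);X=np.array([np.cos(y),np.sin(y)]);Y=np.array([-X[1],X[0]])
print('module in seat',(mod-seat)@X,(mod-seat)@Y)
# bystanders before/after in scene
a=pickle.load(open('scene0.pkl','rb'))[0]['image'].astype(int);b=pickle.load(open('scene_16.pkl','rb'))[0]['image'].astype(int)
d=np.abs(a-b).sum(2)
for nm,(x0,y0,x1,y1) in dict(meter=(210,268,280,320),spool=(325,290,358,325),driver=(420,260,460,320),alike=(160,130,212,182)).items():print(nm,(d[y0:y1,x0:x1]>90).sum())
```

```text
[0.60568097 0.07924285 0.26003976] 41.6
[490  29  23  25 459] [500.90413943  40.8496732 ] [[0.44084851 0.20004059 0.16      ]]
[ 68 226  55  17 468] [ 89.47435897 236.17948718] [[ 0.66861068 -0.06408692  0.16      ]]
module in seat 0.01601313902964227 -0.00024408690531637858
meter 0
spool 13
driver 797
alike 882
```

The driver region differs, so I'll check whether that is only shadow.

Run:
```python
from h import *
import pickle
save('full16',pickle.load(open('scene_16.pkl','rb'))[0]['image'])
```

```text
(no output)
```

View pics/full16.png

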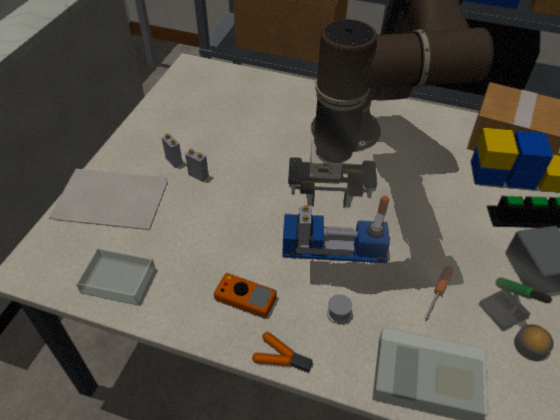

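The difference is only the arm's shadow. The meter (245,294), spool (340,308), driver (440,290) and both look-alikes are where they started. The knob hasn't moved and the arm is clear, so I'm handing in.

```bash
python3 -c "
from h import *
print(close_job())"
```

```text
the job is handed in; nothing more can be done
None
```

I stood the leftmost filter module on the vise bed, closed the vise on it by turning the crank about 9.2 rad clockwise, and handed the job in at about 42 s. No verdict was reported.

**Final checks**
- **Module position:** upright with sockets up, 16 mm from the fixed jaw's face and within 1 mm of the jaws' middle line. The jaw calibration is good to about 2 mm.
- **Surroundings:** the arm touches nothing. The meter, spool, driver and the two look-alikes look unmoved in the scene picture; the only differences there were shadows.

**Clamp force not confirmed:** I could not measure the force the jaw keeps on the module after letting go. The crank was blocked with about 36 N at the knob, but the stop is springy, and on release the knob turned back about 0.3 rad.

I regripped the knob, tightened it again and unloaded it slowly. It came to rest in the same place and did not creep over the next second. From the load readings I estimate about 16 N left on the module. The needed 8 N is within the noise of that estimate.

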